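# Clamp a relay terminal base snugly under a bench screw clamp

### The arm

A 7-joint arm with a two-finger parallel gripper is mounted at the origin on the work surface. World frame = base frame: x ahead of the robot, y to its left, z up, the work surface at z = 0. Lengths are in mm, angles in rad, forces in N, time in s.
With the tool pointing down it reaches from about 400 to 875 mm from the base axis. Payload 4.4 kg.
Tool frame: the origin (TCP) lies between the finger pads; the fingertips stand ctrl.tcp_to_tips ahead of it and the grasp point (between the pads) lies 8 mm behind it (ctrl.tcp_to_tips is the distance from the TCP to the fingertips, in mm); z points along the fingers, y is the direction in which the jaws open and shut (so a half turn about z gives the same grasp; the last joint's range is limited). The gripper opens to 85 mm and grips with 20 to 120 N. Pads are 22 mm wide; open, the fingers measure 114 mm over their backs; the gripper's body (76 mm by 85 mm) begins 54 mm behind the grasp point. The pads swing forward as they close: fully open they stand 13 mm farther back than shut.
Start: joints at [-1.315, 0.628, 0.038, 1.517, -0.027, 0.996, -0.02], TCP at [205.554, 616.657, 206.113] pointing down, gripper open.
Joint ranges: [-3.06, 3.06], [-0.37, 2.12], [-1.25, 1.32], [0.18, 2.47], [-1.1, 4.24], [0.23, 1.98], [-2.94, 2.94]. Speed limits (rad/s): [2.57, 2.57, 3.14, 3.14, 3.14, 3.14, 3.14].

### API

Orientations are given as [roll, pitch, yaw] about the fixed x, y, z axes, in that order (R = Rz(yaw) Ry(pitch) Rx(roll)).
In Python, from cell import ctrl gives the robot as it stands.
- The arm moves only by the tool send_rows, never from a script. Its argument "rows" is a list of rows, each an object of numbers: "x", "y", "z": the shift along the world's x, y, z in cm; "roll": the turn about the world's z in degrees; "claw": the closure, from 0 (fully open) to 1 (shut). A call has 1 to 5 rows; each row is the pose to reach, as a shift and turn from the pose commanded when the call began; what a row does not reach only later rows make up. A row lasts 1/12 s, in which the tool goes at most 41.7 mm and 7.16 degrees, less where a joint would pass 70% of its speed; a pose out of reach is approached as far as the arm can. A call with a gripper value outside its range is refused whole. The fingers move at their own pace and stop on an object; the grip force is fixed at half the most. Time passes only in rows, so rows that repeat a pose let the fingers close. It gives the time, the measured TCP pose, the force and the opening at its end, in the units of the state.
- ctrl.read_state(): the state, without advancing time (a new reading comes with each control period).
- ctrl.get_image(name): name is "scene" or "top" or "wrist"; returns (picture, depth): 480x640x3 uint8, blue, green, red; 480x640 float32, mm along the optical axis (not along the pixel's ray), 0 where there is no reading.
- ctrl.get_calibration(name): a dict with "intrinsics" (3x3 intrinsics, pixels), "T" (4x4, takes a point from camera to world coordinates). Camera axes: x right, y down, z forward; pixel columns grow to the right and rows downward; lengths in mm; the calibration is good to about 2 mm. The wrist camera is an equidistant fisheye: a pixel r from the principal point sees the ray r / f radians off the axis. A picture is of the moment at which its call begins: read the wrist's pose just before it. get_calibration takes no time and is no camera call; for the wrist camera it gives the pose at the moment of the call.
- ctrl.finish_job(): hands the job in, once; it reports no verdict.
Trained networks look in the newest picture that a camera, given by its name, has taken for a name from the list of things; names that differ only in an ending like _2 or _b are one class to them, and where a whole thing is asked for, a point or a joint stands for the part that bears it (a point fixed in the world has none). Each returns a list of dicts, best first, with "confidence" (0 to 1); they miss things now and then, are a little off and sometimes report something else, mostly with a low value. They report only what shows in the picture. A call takes as long as a camera call.
- ctrl.recognise(camera, query): "uv" ([column, row] in pixels, amid what is visible of it).
- ctrl.regions_of(camera, query): "region" (480x640 bool, what is visible of it) and "uv" ([column, row] in pixels, amid what is visible of it).
- ctrl.place_of(camera, query): "uv" ([column, row] in pixels: a listed point, or the origin of a listed thing).
The state is a dict: "clock": time; "qpos": joint angles; "qd": joint speeds; "tau": joint torques, N m; "eef_pos": TCP position; "tool_rot": TCP orientation; "force": force on the tool from outside, world axes, zero at the start; "torque": the same for the moment, N m; "width": finger opening in mm.
Only numpy, scipy, OpenCV 4.12 (cv2) and the standard library are available. Lean on these libraries where they do the work, as an engineer would, in place of code of your own. Each camera call takes 0.05 s, during which the arm holds its last target. There are 200 camera calls.

### The job

Put the black relay terminal base into the screw clamp on the bench, plain end first, flat on the wooden packing and pushed right back against the iron stop behind the pad. Then wind the crank clockwise until the pad meets the base and nip it up hand-snug, so that it cannot shift but the brittle moulding is not cracked. Let go of everything and leave the other things on the bench where they are.

Things in the scene. Friction and masses are not known exactly. Their poses are not given: they have to be found in the camera images.
- base_mid (a point): Centre (half-way up) of the loose terminal base: a black moulded slab 160 x 44 x 18 mm (along its x, y, z), about 0.25 kg, at the start flat on the bench left or right of the clamp. Its x axis points to the plain end, which starts roughly away from the robot. Pick it up across its 44 mm width on the terminal half, near x = -45 mm: there the hand clears the clamp's head and bed.
- base_tail (a point): Centre of the end face of the base's plain end (80 mm along x from base_mid, half-way up).
- base: The same terminal base; origin at the centre of its underside, axes as base_mid. The half with x from -73 to -13 mm carries two rows of three brass screw terminals between low barriers, up to 8 mm above the slab's top; the other half is plain.
- clamp: Grey cast C-shaped screw clamp bolted down. Origin: on the vertical screw axis at bench height; x points from the open throat (roughly facing the robot) to the spine, z up. Foot 80 mm wide, x -60 to 95 mm, 14 mm high. Stop: upright iron face at x = +34 mm, 44 mm wide, to 66 mm above the bench. Head: boss of 20 mm radius on the axis, underside 106 mm above the bench.
- pad: Round swivel pad, 33 mm across, under the screw on the clamp's axis; it does not turn with the screw. Origin at the centre of the steel cup's lower rim, at the start about 68 to 72 mm above the bench. A rubber facing in the cup is what touches the work: it stands some 3 to 9 mm below the rim, depending on wear, and this is not measured.
- bed: Hardwood packing on the clamp's foot: 100 mm (clamp x from -68 to 32 mm) by 38 mm, top face 14 mm above its origin and 29 to 32 mm above the bench, different from one set-up to the next.
- bed_top (a point): Centre of the packing's upper face, 18 mm to the throat side of the screw axis (clamp x = -18 mm).
- crank (a joint): Crank angle, rad: grows clockwise seen from above, driving the pad down 12 mm a turn (quick-acting, self-holding thread). At 0 the arm points along the clamp's +x; it starts within 1 rad of that; 0.8 to 2 turns bring the pad to the base. At the grip, free turning takes 3 to 6 N; once the pad bears, it climbs steeply: 8 to 9 N is hand-snug, below 7 N loose, above 12 N cracks it.
- grip (a point): Middle of the revolving black hand grip that stands up from the crank's end, 50 mm from the screw axis: upright, 22 mm in diameter, 50 mm long (25 mm above and below this point), about 225 mm above the bench; sinks with the screw. It spins freely on its pin, so it can be held while it is led round the circle without turning the hand.
- relay: Bystander: relay in a clear cover on a black foot, 85 x 75 x 95 mm; it and the base swap sides.
- relay_small: Bystander: small clear-covered relay, 55 x 48 x 75 mm, back left.
- socket: Bystander: round black relay socket, 48 mm across, 28 mm high, between the clamp and the robot.
- meter: Bystander: grey multimeter, 150 x 78 x 36 mm, back right.
- driver: Bystander: screwdriver lying behind the clamp.

How it is judged (in metres and radians):
On the way:
1. the base lies on the packing, its plain end against the stop, with the pad still clear of it (x of base_tail in the frame of clamp above 0.029 m and y of base_tail in the frame of clamp between -0.01 and 0.01 m and z of base_mid in the frame of bed_top below 0.013 m and angle between the x axis of base and the x axis of clamp, either way round below 0.15 rad and contact force between pad and base below 1 N), for 0.2 s.
At the end, for the whole second after the job is handed in: The pad presses on the base with 40 to 160 N; the base lies at rest flat on the packing (centre under 13 mm above it), plain end within 5 mm of the stop, within 10 mm of the clamp's middle line and 0.15 rad of its direction (contact force between pad and base between 40 and 160 N and x of base_tail in the frame of clamp above 0.029 m and y of base_tail in the frame of clamp between -0.01 and 0.01 m and z of base_mid in the frame of bed_top below 0.013 m and angle between the x axis of base and the x axis of clamp, either way round below 0.15 rad and linear speed of base below 0.01 m/s); the robot touches nothing.
It fails at once if the moulding is cracked: the pad presses on it with more than 200 N (contact force between pad and base above 200 N).
It fails at once if a bystander is shifted by more than 3 cm (distance of any of relay, relay_small, socket, meter, driver from where it was at the start of the episode above 0.03 m).
It also fails if it takes over 72 s, if anything falls off the work surface, if the arm or the gripper's body presses on something with over 40 N, if the wrist force passes 120 N, or if a joint passes its speed limit or range.

## Working session

There is one attempt and no reset: what is moved stays moved. The work goes in short steps, Python scripts to look and compute and a tool call to move; the robot and the scene stay as the last step left them, time stands still between calls to the robot, and variables do not carry over. Pictures are saved under pics/ and viewed, on a budget of 10 in all, crops included, one or two more only if the job needs it, and the job is handed in when it is done.

Besides the shell and the picture viewer there is one more tool, called by a JSON object that holds its "fn" and its "kwargs", one argument or row to a line. send_rows: Moves the arm, as the interface text tells. Its arguments: {"type":"object","properties":{"rows":{"type":"array"}},"required":["rows"]}

```bash
mkdir -p pics; ls
cat > h.py <<'E'
import numpy as np, cv2
from cell import ctrl
def w(cam,uv,d=None,z=None):
    c=ctrl.get_calibration(cam);K=np.array(c["intrinsics"]);T=np.array(c["T"])
    r=np.array([(uv[0]-K[0,2])/K[0,0],(uv[1]-K[1,2])/K[1,1],1.])
    if z is not None:
        rw=T[:3,:3]@r; return T[:3,3]+rw*(z-T[2,3])/rw[2]
    return T[:3,:3]@(r*d)+T[:3,3]
def cloud(cam,depth,mask):
    v,u=np.nonzero(mask&(depth>0));d=depth[v,u]
    c=ctrl.get_calibration(cam);K=np.array(c["intrinsics"]);T=np.array(c["T"])
    P=np.c_[(u-K[0,2])/K[0,0]*d,(v-K[1,2])/K[1,1]*d,d]
    return P@T[:3,:3].T+T[:3,3]
E
python3 - <<'E'
from h import *
np.set_printoptions(precision=1,suppress=True)
s=ctrl.read_state();print(s);print(ctrl.tcp_to_tips)
ims=[]
for cam in("scene","top"):
    im,d=ctrl.get_image(cam);cv2.imwrite(f"pics/{cam}0.png",im)
    np.save(cam+"d.npy",d)
    for q in("base_mid","base_tail","base","clamp","pad","bed_top","grip","relay","socket","relay_small","meter"):
        for r in ctrl.place_of(cam,q)[:2]:
            u,v=r["uv"];dd=d[int(v),int(u)]
            print(cam,q,round(r["confidence"],2),np.array(r["uv"]),w(cam,r["uv"],dd))
E
```

```text
pics
{'clock': 0.0, 'qpos': array([-1.3,  0.6,  0. ,  1.5, -0. ,  1. , -0. ]), 'qd': array([-0., -0., -0.,  0., -0.,  0., -0.]), 'tau': array([ -0. , -56.3,   1.2, -19.3,   0. ,   0. ,  -0. ]), 'eef_pos': array([205.4, 616. , 205.2]), 'tool_rot': array([-3.1,  0. ,  2.8]), 'force': array([ 0.5, -0.3, -0.1]), 'torque': array([-0., -0.,  0.]), 'width': 85.0868943842934}
11.0
scene base_mid 0.57 [203.3 253.1] [ 474.3 -232.3   16. ]
scene base_tail 0.84 [203.2 286. ] [ 549.9 -239.4    9.2]
scene base 0.59 [203.2 255.7] [ 481.4 -232.9   16.9]
scene clamp 0.71 [298.7 297.7] [686.8 -58.6 151.3]
scene pad 0.62 [298.5 286.9] [665.7 -55.1 149.4]
scene bed_top 0.4 [297.1 285.7] [663.  -57.  149.6]
scene bed_top 0.19 [298.4 301.6] [689.4 -60.  141.9]
scene grip 0.86 [308.9 261.7] [672.9 -36.1 240.1]
scene relay 0.79 [425.  229.5] [539.  236.   54.1]
scene relay 0.51 [298.5 301.8] [689.7 -59.9 141.7]
scene socket 0.76 [312.3 200.3] [392.6  22.5  28.2]
scene relay_small 0.75 [461.2 321.5] [745.1 240.3  37.1]
scene meter 0.74 [182. 371.] [ 729.2 -284.5   35.5]
top base_mid 0.59 [408.5 292. ] [ 470.5 -232.9   20.9]
top base_tail 0.69 [410.8 260. ] [ 544.1 -239.5   21.9]
top base_tail 0.38 [200.3 181.2] [708.  243.4  68.9]
top base 0.93 [406.4 294.4] [ 465.  -228.1   20.2]
top clamp 0.79 [331.6 228.4] [612.4 -55.1  34.4]
top pad 0.81 [331.7 220.5] [604.6 -48.5 156. ]
top bed_top 0.85 [334.7 235.5] [596.  -62.4  34. ]
top grip 0.57 [326.  184.8] [654.1 -32.4 244.2]
top relay 0.9 [197.7 274.9] [494.5 231.2  94.2]
top socket 0.65 [290.5 326.7] [389.   34.   31.3]
top relay_small 0.73 [198.3 178.8] [710.4 245.9  79. ]
top meter 0.9 [431.3 188.2] [ 710.4 -286.1   44.4]
```

Run:
```python
import cv2,numpy as np
a=cv2.imread("pics/scene0.png")[150:420,150:510];b=cv2.imread("pics/top0.png")[130:370,160:480]
o=np.vstack([cv2.resize(a,(400,300)),cv2.resize(b,(400,300))]);
o=np.hstack([cv2.resize(a,(400,600)) if 0 else np.zeros((600,1,3),np.uint8),o])
cv2.imwrite("pics/a.png",cv2.resize(a,(800,600)));cv2.imwrite("pics/b.png",cv2.resize(b,(800,600)))
```

```text
(no output)
```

View pics/a.png

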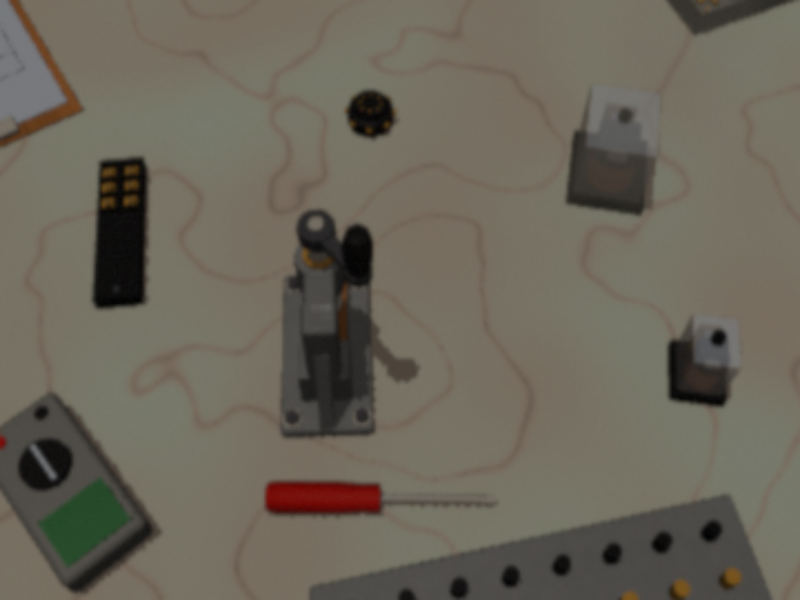

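View pics/b.png

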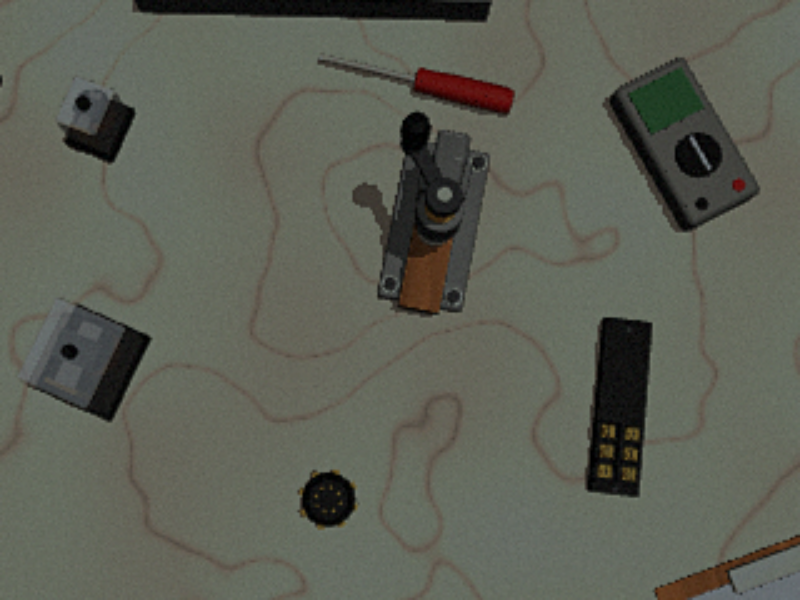

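The pictures agree with the networks. The base is on the right at y≈-235 with its terminals towards the robot, the clamp is in the middle with its throat facing the robot, and the crank arm points up-left. Next I'll get the exact poses from the depth clouds.

Run:
```python
from h import *
np.set_printoptions(precision=1,suppress=True)
def rect(P,name):
    (c,s,a)=cv2.minAreaRect(P[:,:2].astype(np.float32)); print(name,len(P),"c",np.array(c),"size",np.array(s),"ang",round(a,2),"z",np.percentile(P[:,2],[5,50,95]))
for cam in("top","scene"):
    im,d=ctrl.get_image(cam)
    for q in("base","bed","clamp","grip","pad"):
        R=ctrl.regions_of(cam,q)
        if not R: print(cam,q,"none");continue
        m=R[0]["region"]; P=cloud(cam,d,m); print(cam,q,R[0]["confidence"],R[0]["uv"])
        if q=="clamp":
            rect(P[(P[:,2]<22)&(P[:,2]>6)],"foot"); Q=P[P[:,2]>60];rect(Q,"high")
            continue
        if q=="base": rect(P[P[:,2]>8],q); Q=P[(P[:,2]>22)]; print("term",len(Q),Q.mean(0) if len(Q) else "");continue
        if q=="bed": rect(P[(P[:,2]<45)&(P[:,2]>22)],q);continue
        if q=="grip":
            Q=P[P[:,2]>P[:,2].max()-12]; print("griptop",Q.mean(0),P[:,2].max(),"all",np.median(P,0))
            continue
        rect(P,q)
    # bench plane bias near clamp
    P=cloud(cam,d,np.ones(d.shape,bool)); b=P[(abs(P[:,0]-480)<60)&(abs(P[:,1]+100)<60)]; print("bench z",np.median(b[:,2]))
```

```text
top base 0.6 [407.1, 289.1]
base 1339 c [ 471.1 -232.6] size [ 45.  159.8] ang 83.83 z [15.8 20.2 27.6]
term 347 [ 448.4 -230.1   25. ]
top bed 0.59 [328.7, 240.1]
bed 460 c [589.6 -51.7] size [37.9 72.6] ang 79.59 z [30.  33.5 37.1]
top clamp 0.85 [336.6, 211.0]
foot 938 c [638.  -60.2] size [ 79.8 154.4] ang 79.82 z [11.8 15.8 19.7]
high 959 c [647.6 -50.5] size [64.5 88. ] ang 77.17 z [ 70.  155.  246.6]
top grip none
top pad 0.76 [329.8, 194.9]
pad 428 c [639.8 -43.8] size [74.6 26.9] ang 32.76 z [193.8 199.6 248.3]
bench z 1.5822567523828184
scene base 0.78 [202.6, 253.8]
base 1334 c [ 470.1 -231.8] size [ 44.6 162.3] ang 84.06 z [14.6 18.9 26.1]
term 243 [ 429.4 -227.6   24.9]
scene bed 0.49 [303.1, 290.4]
bed 70 c [615.  -40.4] size [ 6.1 52.5] ang 79.11 z [30.3 32.8 35.1]
scene clamp 0.68 [294.5, 298.4]
foot 1366 c [641.2 -60.5] size [ 79.7 148.9] ang 79.61 z [11.5 14.6 18.8]
high 1865 c [656.4 -52.4] size [63.4 96.1] ang 79.78 z [ 65.9 150.8 240.8]
scene grip 0.74 [307.6, 261.4]
griptop [666.8 -33.1 244.3] 249.44446861061658 all [670.6 -33.6 235.2]
scene pad 0.58 [302.9, 259.0]
pad 707 c [593.4 -37.3] size [ 57.5 160.9] ang 79.13 z [165.6 198.4 246.5]
bench z 0.5240590544632369
```

{"fn": "send_rows", "kwargs": {
  "rows": [
    {"x": 1.96,"y": -3.66,"roll": 3},
    {"x": 3.92,"y": -7.32,"roll": 6},
    {"x": 5.88,"y": -10.98,"roll": 9},
    {"x": 7.84,"y": -14.64,"roll": 12},
    {"x": 9.8,"y": -18.3,"roll": 13.5}
  ]
}}

```text
$.rows[0]: bad value
```

{"fn": "send_rows", "kwargs": {
  "rows": [
    {"x": 1.94,"y": -3.66},
    {"x": 3.88,"y": -7.32},
    {"x": 5.82,"y": -10.98},
    {"x": 7.76,"y": -14.64},
    {"x": 9.7,"y": -18.3}
  ]
}}

```text
$.rows[0]: bad value
```

{"fn": "send_rows", "kwargs": {
  "rows": [
    {"x": 0.5,"y": -4},
    {"x": 1,"y": -8},
    {"x": 1.4,"y": -12},
    {"x": 1.7,"y": -16},
    {"x": 2,"y": -20}
  ]
}}

```text
$.rows[0]: bad value
```

{"fn": "send_rows", "kwargs": {
  "rows": [
    {"y": -4},
    {"y": -8},
    {"y": -12},
    {"y": -16},
    {"y": -20}
  ]
}}

```text
$.rows[0]: bad value
```

Run:
```python
from h import *
s=ctrl.read_state();print(s["clock"],s["eef_pos"],s["tool_rot"],np.degrees(s["tool_rot"][2]),s["qpos"],s["force"])
```

```text
1.8 [205.56176444 616.67151095 206.11159431] [ 3.14155244e+00 -5.03713646e-05  2.81973510e+00] 161.5589204752991 [-1.3147855   0.62840941  0.03849679  1.51738647 -0.02701379  0.99627374
 -0.02001713] [-0.33468753  0.21197279 -0.30876923]
```

{"fn": "send_rows", "kwargs": {
  "rows": [
    {"x": 1.96,"y": -3.66,"z": 0,"roll": 3,"claw": 0},
    {"x": 3.92,"y": -7.32,"z": 0,"roll": 6,"claw": 0},
    {"x": 5.88,"y": -10.98,"z": 0,"roll": 9,"claw": 0},
    {"x": 7.84,"y": -14.64,"z": 0,"roll": 11,"claw": 0},
    {"x": 9.8,"y": -18.3,"z": 0,"roll": 12.3,"claw": 0}
  ]
}}

```text
clock: 2.22
eef_pos: [304.2, 432.0, 206.3]
tool_rot: [3.141, 0.0, 3.037]
force: [0.7, 0.6, 0.3]
width: 85.4
```

Run:
```python
from h import *
s=ctrl.read_state();print(s["clock"],s["eef_pos"],s["tool_rot"],np.degrees(s["tool_rot"][2]),s["qpos"],s["force"])
```

```text
2.2167 [304.20909977 431.95082092 206.25525757] [3.14122074e+00 3.12755816e-04 3.03656324e+00] 173.9822577935569 [-0.99571636  0.45356339 -0.02113533  1.85594616  0.01269077  0.83174009
  0.44250745] [0.71754762 0.62946271 0.29990453]
```

{"fn": "send_rows", "kwargs": {
  "rows": [
    {"x": 1.94,"y": -3.66,"z": 0,"roll": 0,"claw": 0},
    {"x": 3.88,"y": -7.32,"z": 0,"roll": 0,"claw": 0},
    {"x": 5.82,"y": -10.98,"z": 0,"roll": 0,"claw": 0},
    {"x": 7.76,"y": -14.64,"z": 0,"roll": 0,"claw": 0},
    {"x": 9.7,"y": -18.3,"z": 0,"roll": 0,"claw": 0}
  ]
}}

```text
clock: 2.63
eef_pos: [401.3, 248.9, 206.5]
tool_rot: [3.141, 0.001, 3.035]
force: [1.0, -0.6, -0.4]
width: 85.8
```

{"fn": "send_rows", "kwargs": {
  "rows": [
    {"x": 0.5,"y": -4,"z": 0,"roll": 0,"claw": 0},
    {"x": 1,"y": -8,"z": 0,"roll": 0,"claw": 0},
    {"x": 1.4,"y": -12,"z": 0,"roll": 0,"claw": 0},
    {"x": 1.7,"y": -16,"z": 0,"roll": 0,"claw": 0},
    {"x": 2,"y": -20,"z": 0,"roll": 0,"claw": 0}
  ]
}}

```text
clock: 3.05
eef_pos: [420.6, 48.8, 206.4]
tool_rot: [3.141, 0.001, 3.035]
force: [0.9, -0.7, 0.8]
width: 85.2
```

{"fn": "send_rows", "kwargs": {
  "rows": [
    {"x": 0,"y": -4,"z": 0,"roll": 0,"claw": 0},
    {"x": 0,"y": -8,"z": 0,"roll": 0,"claw": 0},
    {"x": 0,"y": -12,"z": 0,"roll": 0,"claw": 0},
    {"x": 0,"y": -16,"z": 0,"roll": 0,"claw": 0},
    {"x": 0,"y": -20,"z": 0,"roll": 0,"claw": 0}
  ]
}}

```text
clock: 3.47
eef_pos: [420.4, -151.3, 206.5]
tool_rot: [-3.142, 0.001, 3.034]
force: [0.6, -0.0, -0.7]
width: 85.6
```

{"fn": "send_rows", "kwargs": {
  "rows": [
    {"x": 0.3,"y": -2.5,"z": -2.0,"roll": 0,"claw": 0},
    {"x": 0.56,"y": -5,"z": -5,"roll": 0,"claw": 0},
    {"x": 0.56,"y": -7.6,"z": -8,"roll": 0,"claw": 0},
    {"x": 0.56,"y": -7.6,"z": -11,"roll": 0,"claw": 0},
    {"x": 0.56,"y": -7.6,"z": -14,"roll": 0,"claw": 0}
  ]
}}

```text
clock: 3.88
eef_pos: [426.3, -227.8, 65.1]
tool_rot: [-3.14, 0.002, 3.031]
force: [0.6, 1.0, -0.1]
width: 85.8
```

Run:
```python
from h import *
im,d=ctrl.get_image("wrist");cv2.imwrite("pics/w1.png",im);print(ctrl.read_state()["eef_pos"])
```

```text
[ 422.98855795 -224.91026418   60.21071892]
```

View pics/w1.png

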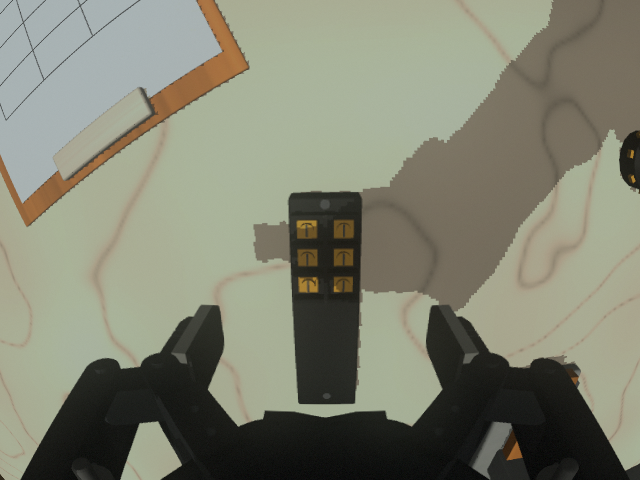

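Run:
```python
from h import *
for i in range(3):
    ctrl.get_image("top");s=ctrl.read_state();print(s["clock"],s["eef_pos"],s["tool_rot"],s["qd"])
```

```text
3.9833 [ 423.06651577 -224.25870793   62.63618632] [ 3.13874709 -0.00800312  3.03353214] [-0.02056916 -0.09175162  0.00944203 -0.03666972  0.00519948  0.07483507
 -0.00669986]
4.0333 [ 424.6142905  -224.69338704   64.78803958] [ 3.13993601 -0.00449593  3.03414233] [-0.01360942 -0.06751233  0.00636431 -0.03054731  0.00314418  0.01628628
 -0.00124259]
4.0833 [ 426.1064503  -225.21504972   66.35487798] [ 3.14121099e+00 -8.75583480e-04  3.03453240e+00] [-0.00901318 -0.0459269   0.00538961 -0.0171161  -0.00052172 -0.00193202
 -0.00088585]
```

{"fn": "send_rows", "kwargs": {
  "rows": [
    {"x": 0,"y": 0,"z": -2,"roll": 0,"claw": 0},
    {"x": 0,"y": 0,"z": -3.7,"roll": 0,"claw": 0},
    {"x": 0,"y": 0,"z": -4.8,"roll": 0,"claw": 0},
    {"x": 0,"y": 0,"z": -5.2,"roll": 0,"claw": 0},
    {"x": 0,"y": 0,"z": -5.2,"roll": 0,"claw": 0.2}
  ]
}}

```text
clock: 4.5
eef_pos: [427.2, -225.5, 15.2]
tool_rot: [-3.141, 0.002, 3.035]
force: [-0.0, 0.5, 0.7]
width: 75.5
```

{"fn": "send_rows", "kwargs": {
  "rows": [
    {"x": 0,"y": 0,"z": 0,"roll": 0,"claw": 0.8},
    {"x": 0,"y": 0,"z": 0,"roll": 0,"claw": 0.8},
    {"x": 0,"y": 0,"z": 0,"roll": 0,"claw": 0.8},
    {"x": 0,"y": 0,"z": 0,"roll": 0,"claw": 0.8},
    {"x": 0,"y": 0,"z": 0,"roll": 0,"claw": 0.8}
  ]
}}

```text
clock: 4.92
eef_pos: [426.4, -225.5, 14.6]
tool_rot: [-3.141, 0.001, 3.034]
force: [-0.1, 0.1, -0.3]
width: 17.4
```

{"fn": "send_rows", "kwargs": {
  "rows": [
    {"x": 0,"y": 0,"z": 0,"roll": 0,"claw": 0.8},
    {"x": 0,"y": 0,"z": 0,"roll": 0,"claw": 0.8},
    {"x": 0,"y": 0,"z": 1,"roll": 0,"claw": 0.8},
    {"x": 0,"y": 0,"z": 2.5,"roll": 0,"claw": 0.8},
    {"x": 0,"y": 0,"z": 5,"roll": 0,"claw": 0.8}
  ]
}}

```text
clock: 5.33
eef_pos: [424.7, -224.7, 63.7]
tool_rot: [3.14, -0.004, 3.034]
force: [0.1, -0.4, -0.4]
width: 17.2
```

Run:
```python
from h import *
np.set_printoptions(precision=1,suppress=True)
im,d=ctrl.get_image("wrist");cv2.imwrite("pics/w2.png",im);print(ctrl.read_state()["eef_pos"])
im,d=ctrl.get_image("top")
R=ctrl.regions_of("top","base");P=cloud("top",d,R[0]["region"]);print(R[0]["confidence"],cv2.minAreaRect(P[P[:,2]>8][:,:2].astype(np.float32)),np.percentile(P[:,2],[5,50,95]))
```

```text
[ 427.5 -226.2   68.4]
0.78 ((471.5695495605469, -226.24830627441406), (58.48019790649414, 159.7384490966797), 83.4930191040039) [ 9.5 19.7 26.6]
```

View pics/w2.png

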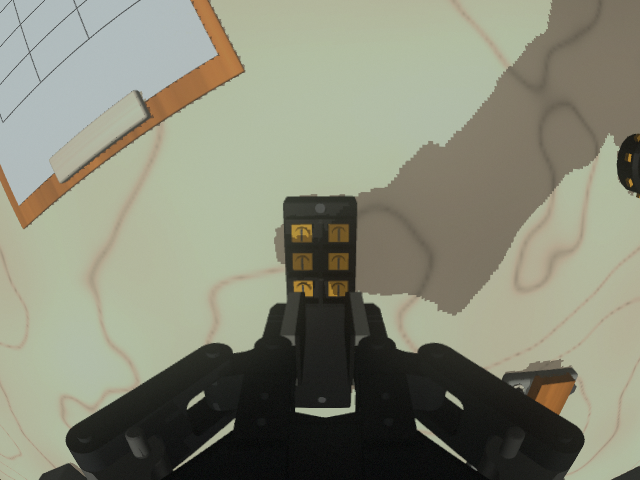

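```bash
cat >> h.py <<'E'
def wcloud(depth,c,mask=None):
    K=np.array(c["intrinsics"]);T=np.array(c["T"])
    m=depth>0
    if mask is not None:m&=mask
    v,u=np.nonzero(m);d=depth[v,u]
    x=(u-K[0,2])/K[0,0];y=(v-K[1,2])/K[1,1];th=np.hypot(x,y)+1e-9
    t=np.tan(th)/th
    P=np.c_[x*t*d,y*t*d,d]
    return P@T[:3,:3].T+T[:3,3],u,v
E
python3 - <<'E'
from h import *
np.set_printoptions(precision=1,suppress=True)
s=ctrl.read_state();c=ctrl.get_calibration("wrist");print(s["eef_pos"],s["width"]);print(np.array(c["T"]),c["intrinsics"])
im,d=ctrl.get_image("wrist");P,u,v=wcloud(d,c)
I=np.full(d.shape+(3,),np.nan);I[v,u]=P
for p in[(150,250),(450,150),(320,208),(320,246),(320,350),(320,390),(291,300),(360,300),(290,330),(300,260),(340,260),(288,205),(354,205)]:print(p,I[p[1],p[0]])
Q=P[(np.abs(P[:,0]-425)<30)&(abs(P[:,1]+226)<45)]
for a in range(-275,-180,5):
    q=Q[abs(Q[:,1]-a)<2.5]; print(a,len(q),np.percentile(q[:,2],[2,50,98]) if len(q) else "")
R=ctrl.regions_of("wrist","base")
if R:
    B=I[R[0]["region"]];B=B[(B[:,2]>8)&(B[:,2]<35)];print(cv2.minAreaRect(B[:,:2].astype(np.float32)))
E
```

```text
[ 427.5 -226.    66. ] 17.090973823956645
[[   0.1    0.9    0.3  348.1]
 [   1.    -0.1   -0.  -217.8]
 [  -0.     0.3   -1.   234.2]
 [   0.     0.     0.     1. ]] [[371.6   0.  324.6]
 [  0.  371.6 239.1]
 [  0.    0.    1. ]]
(150, 250) [ 418.3 -351.9    1.4]
(450, 150) [ 372.  -139.3    1.7]
(320, 208) [ 398.3 -226.1   18.4]
(320, 246) [ 421.8 -228.7   19.4]
(320, 350) [ 499.  -237.5   18.2]
(320, 390) [ 536.2 -241.7   18.6]
(291, 300) [ 414.3 -238.4  103.4]
(360, 300) [ 417.2 -211.3  103.4]
(290, 330) [ 414.5 -237.   125.8]
(300, 260) [ 427.6 -241.5   24.9]
(340, 260) [ 430.6 -217.4   23.8]
(288, 205) [ 394.2 -244.8   19.3]
(354, 205) [ 398.7 -205.8   18.1]
-275 0 
-270 3410 [  0.1 169.3 186.7]
-265 3702 [ -0.1 159.6 183.9]
-260 2349 [ -0.2 148.5 188.1]
-255 2213 [ -0.3 146.3 189.3]
-250 1626 [  0.3 176.  188.6]
-245 2518 [ 18.  140.6 191.5]
-240 4297 [ 19.2 163.6 193. ]
-235 5100 [ 18.8 160.9 192.4]
-230 2475 [ 17.9 174.  191.3]
-225 2200 [ 18.  172.1 186.3]
-220 2511 [ 18.4 169.8 186.5]
-215 4421 [ 18.9 158.7 192.3]
-210 4254 [ 18.1 164.  192.8]
-205 2951 [  0.3 161.5 193. ]
-200 2106 [ -0.2 146.2 188.5]
-195 2559 [ -0.3 147.6 189.1]
-190 2595 [ -0.3 149.4 187.3]
-185 4234 [ -0.  164.3 185.4]
((470.47344970703125, -232.66824340820312), (44.609458923339844, 161.3326416015625), 83.95095825195312)
```

Run:
```python
from h import *
np.set_printoptions(precision=1,suppress=True)
s=ctrl.read_state();c=ctrl.get_calibration("wrist")
im,d=ctrl.get_image("wrist");P,u,v=wcloud(d,c);print(s["eef_pos"],ctrl.tcp_to_tips)
m=(P[:,2]>35)&(P[:,2]<400)&(v>200)
Q=P[m];print(Q[:,2].min(),np.percentile(Q[:,2],[.1,1,5]))
for z in range(35,150,8):
    q=Q[(Q[:,2]>=z)&(Q[:,2]<z+8)]; print(z,len(q),q.min(0) if len(q) else "",q.max(0) if len(q) else "")
for cam in("scene","top"):
    im,d=ctrl.get_image(cam);A=cloud(cam,d,np.ones(d.shape,bool));A=A[(abs(A[:,0]-427)<70)&(abs(A[:,1]+226)<80)&(A[:,2]>35)]
    print(cam,np.percentile(A[:,2],[0,1,5,20,50]) if len(A) else 0)
    if cam=="scene":cv2.imwrite("pics/c.png",cv2.resize(im[120:320,120:320],(600,600)))
```

```text
[ 426.1 -225.2   64.3] 11.0
35.1973125226865 [ 94.4 101.9 123.4]
35 3 [ 680.  -585.2   35.2] [ 682.1 -579.7   35.6]
43 0  
51 0  
59 0  
67 0  
75 0  
83 2 [613.6 -52.7  87.9] [617.4 -49.8  90.9]
91 337 [ 412.6 -246.1   91.2] [614.3 -51.4  99. ]
99 709 [ 412.4 -247.1   99. ] [ 437.2 -203.   107. ]
107 839 [ 412.4 -247.1  107. ] [ 437.  -202.8  115. ]
115 892 [ 412.1 -247.2  115. ] [ 438.  -202.8  123. ]
123 1154 [ 411.  -252.3  123. ] [ 437.9 -200.2  131. ]
131 2121 [ 408.2 -264.2  131. ] [ 435.  -184.6  139. ]
139 5724 [ 407.6 -272.1  139. ] [ 442.3 -179.7  147. ]
147 4354 [ 407.1 -274.2  147. ] [ 442.3 -174.8  155. ]
scene [ 88.1 117.9 164.2 286.4 441.9]
top [ 95.  185.2 258.5 469.4 577.8]
```

View pics/c.png

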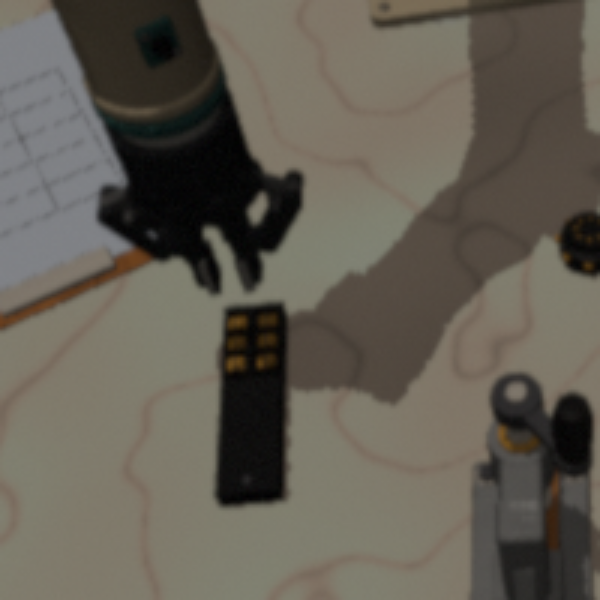

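The fingers closed over the top of the base. The picture shows the open-shut jaws above the terminals (around 230,280), and the base at (250,400) has not moved. Wrist depth puts the real fingertips about 30 mm above the reported TCP height, not 11 mm below it. I'll measure that offset at pre-grasp opening.

{"fn": "send_rows", "kwargs": {
  "rows": [
    {"x": 0,"y": -0.2,"z": 0,"roll": 0,"claw": 0.3},
    {"x": 0,"y": -0.2,"z": 0,"roll": 0,"claw": 0.3},
    {"x": 0,"y": -0.2,"z": 0,"roll": 0,"claw": 0.3},
    {"x": 0,"y": -0.2,"z": 0,"roll": 0,"claw": 0.3}
  ]
}}

```text
clock: 6.07
eef_pos: [426.0, -227.3, 63.9]
tool_rot: [3.141, -0.001, 3.034]
force: [-0.3, -0.3, 0.5]
width: 59.7
```

```bash
cat >> h.py <<'E'
def tips():
    s=ctrl.read_state();c=ctrl.get_calibration("wrist");e=s["eef_pos"]
    im,d=ctrl.get_image("wrist");P,u,v=wcloud(d,c)
    Q=P[(abs(P[:,0]-e[0])<20)&(abs(P[:,1]-e[1])<60)&(P[:,2]>35)&(v>200)]
    z0=np.percentile(Q[:,2],0.3);q=Q[Q[:,2]<z0+25]
    return e,s["width"],z0,q.min(0),q.max(0),im,d,c
E
python3 - <<'E'
from h import *
np.set_printoptions(precision=1,suppress=True)
print(tips()[:5])
E
```

```text
(array([ 426. , -227.3,   63.9]), 59.74641664453534, np.float64(97.79762185609339), array([ 409.9, -270.6,   93.7]), array([ 440. , -183.4,  122.8]))
```

{"fn": "send_rows", "kwargs": {
  "rows": [
    {"x": 0,"y": 0,"z": -3,"roll": 0,"claw": 0.3},
    {"x": 0,"y": 0,"z": -6,"roll": 0,"claw": 0.3},
    {"x": 0,"y": 0,"z": -8,"roll": 0,"claw": 0.3},
    {"x": 0,"y": 0,"z": -8.7,"roll": 0,"claw": 0.3},
    {"x": 0,"y": 0,"z": -8.7,"roll": 0,"claw": 0.3}
  ]
}}

```text
clock: 6.53
eef_pos: [425.0, -226.8, -24.3]
tool_rot: [3.14, -0.003, 3.034]
force: [0.3, 1.5, -0.1]
width: 59.5
```

Run:
```python
from h import *
np.set_printoptions(precision=1,suppress=True)
s=ctrl.read_state();c=ctrl.get_calibration("wrist");e=s["eef_pos"]
im,d=ctrl.get_image("wrist");P,u,v=wcloud(d,c);print(e,s["force"])
for sg in(-1,1):
  for x in range(405,445,5):
    q=P[(abs(P[:,0]-x)<2.5)&((P[:,1]-e[1])*sg>26)&((P[:,1]-e[1])*sg<50)&(P[:,2]<60)]
    print(sg,x,len(q),np.histogram(q[:,2],bins=[-5,3,5,7,9,12,15,20,60])[0])
```

```text
[ 425.  -226.8  -24.3] [ 0.3  1.5 -0.1]
-1 405 698 [564   0   0   0   0   0   0 134]
-1 410 2653 [ 543    0    0    3   46   66  113 1882]
-1 415 1634 [ 407    0    1   11   18   37   90 1070]
-1 420 679 [207   0   7   7  19  20  33 386]
-1 425 509 [116   0   3   8  17  15  28 322]
-1 430 329 [114   0   2   7  13  13  27 153]
-1 435 127 [123   0   0   0   0   0   1   3]
-1 440 132 [132   0   0   0   0   0   0   0]
1 405 602 [602   0   0   0   0   0   0   0]
1 410 585 [585   0   0   0   0   0   0   0]
1 415 2189 [ 565    0    0    1   24   52   88 1459]
1 420 1703 [ 514    0    0   10   25   43  102 1009]
1 425 1110 [316   0   0  11  16  18  34 715]
1 430 612 [196   0   1  11  15  20  33 336]
1 435 405 [ 90   0   3  10  15  14  26 247]
1 440 131 [61  0  0  1  2  1  7 59]
```

Reported TCP z is -24, real tips are about 6 mm above the bench, and there is no contact force. So the tip offset is about +30 mm, not -11. Closing now.

{"fn": "send_rows", "kwargs": {
  "rows": [
    {"x": 0,"y": 0,"z": -0.15,"roll": 0,"claw": 0.6},
    {"x": 0,"y": 0,"z": -0.15,"roll": 0,"claw": 0.8},
    {"x": 0,"y": 0,"z": -0.15,"roll": 0,"claw": 0.8},
    {"x": 0,"y": 0,"z": -0.15,"roll": 0,"claw": 0.8},
    {"x": 0,"y": 0,"z": -0.15,"roll": 0,"claw": 0.8}
  ]
}}

```text
clock: 7.0
eef_pos: [426.0, -227.1, -24.2]
tool_rot: [3.141, -0.001, 3.035]
force: [0.7, -0.3, -1.8]
width: 42.6
```

{"fn": "send_rows", "kwargs": {
  "rows": [
    {"x": 0,"y": 0,"z": 0,"roll": 0,"claw": 0.8},
    {"x": 0,"y": 0,"z": 1,"roll": 0,"claw": 0.8},
    {"x": 0,"y": 0,"z": 2.5,"roll": 0,"claw": 0.8},
    {"x": 0,"y": 0,"z": 5,"roll": 0,"claw": 0.8},
    {"x": 0,"y": 0,"z": 7,"roll": 0,"claw": 0.8}
  ]
}}

```text
clock: 7.42
eef_pos: [425.6, -227.2, 47.2]
tool_rot: [3.141, -0.001, 3.034]
force: [0.6, -0.9, -2.9]
width: 42.0
```

```bash
cat >> h.py <<'E'
def basepose(pr=True):
    """base from wrist cam: yaw, tail corner, and underside/top plane"""
    s=ctrl.read_state();c=ctrl.get_calibration("wrist");im,d=ctrl.get_image("wrist")
    R=ctrl.regions_of("wrist","base")
    if not R: return im,d,c,None
    P,u,v=wcloud(d,c,R[0]["region"]);print("conf",R[0]["confidence"],"eef",s["eef_pos"],"yaw",np.degrees(s["tool_rot"][2]),"F",s["force"],"w",s["width"])
    return im,d,c,P
E
python3 - <<'E'
from h import *
np.set_printoptions(precision=2,suppress=True)
im,d,c,P=basepose();cv2.imwrite("pics/w3.png",im)
if P is not None:
    zt=np.median(P[:,2]);print(zt);Q=P[abs(P[:,2]-zt)<15]
    print(cv2.minAreaRect(Q[:,:2].astype(np.float32)))
    p=P[P[:,0]>450];p=p[abs(p[:,2]-np.median(p[:,2]))<6]
    A=np.c_[p[:,:2]-p[:,:2].mean(0),np.ones(len(p))];print("plane",np.linalg.lstsq(A,p[:,2],rcond=None)[0],len(p),p[:,0].max())
E
```

```text
conf 0.94 eef [ 425.58 -227.2    47.23] yaw 173.82469815633016 F [ 0.57 -0.91 -2.9 ] w 42.033656762817095
91.89747494373732
((431.2933654785156, -228.20379638671875), (44.14366149902344, 83.69438934326172), 84.06564331054688)
plane [-0.19  0.   91.49] 2309 473.04637414829926
```

Run:
```python
from h import *
np.set_printoptions(precision=2,suppress=True)
im,d,c,P=basepose()
for x in range(385,565,10):
    q=P[abs(P[:,0]-x)<5]; print(x,len(q),np.percentile(q[:,2],[5,50,90]) if len(q) else "",np.percentile(q[:,1],[2,98]) if len(q) else "")
```

```text
conf 0.79 eef [ 427.78 -228.37   48.78] yaw 173.84987214673762 F [ 0.01 -0.55 -3.03] w 42.49216002538501
385 13 [77.86 81.58 91.04] [-245.36 -242.93]
395 4053 [78.78 91.31 92.67] [-245.82 -204.83]
405 3005 [91.19 95.29 99.93] [-246.88 -205.25]
415 3006 [91.17 94.21 99.6 ] [-247.79 -206.95]
425 1915 [91.41 96.03 99.74] [-248.9  -208.37]
435 2678 [91.28 95.7  99.88] [-249.37 -209.29]
445 1277 [91.29 96.12 99.42] [-251.72 -210.12]
455 2047 [91.27 96.11 99.91] [-251.74 -210.68]
465 780 [90.94 91.87 92.48] [-254.02 -211.37]
475 355 [90.91 91.74 92.37] [-244.18 -212.55]
485 0  
495 0  
505 0  
515 0  
525 0  
535 0  
545 0  
555 0
```

View pics/w3.png

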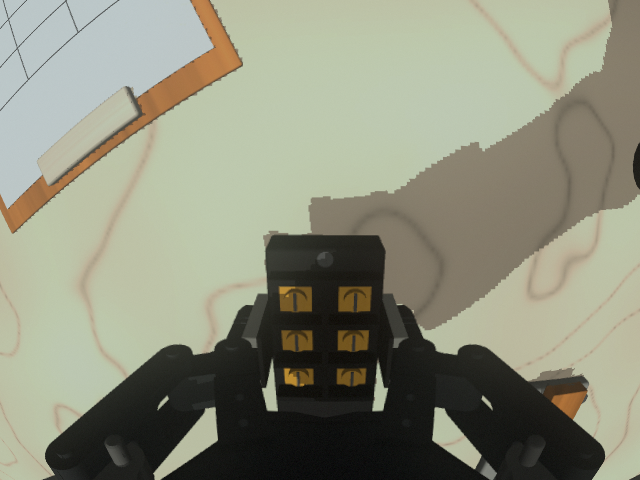

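{"fn": "send_rows", "kwargs": {
  "rows": [
    {"x": 0,"y": 4,"z": 0,"roll": -1,"claw": 0.8},
    {"x": 0,"y": 8,"z": 0,"roll": -2,"claw": 0.8},
    {"x": -0.1,"y": 12,"z": 0,"roll": -3,"claw": 0.8},
    {"x": -0.2,"y": 16,"z": 0,"roll": -4,"claw": 0.8},
    {"x": -0.2,"y": 20,"z": 0,"roll": -4.3,"claw": 0.8}
  ]
}}

```text
clock: 8.03
eef_pos: [422.4, -25.6, 44.9]
tool_rot: [3.141, -0.003, 2.958]
force: [1.9, 0.9, -3.1]
width: 42.5
```

{"fn": "send_rows", "kwargs": {
  "rows": [
    {"x": 0,"y": 0.6,"z": -0.5,"roll": 0,"claw": 0.8},
    {"x": 0,"y": 0.6,"z": -1.5,"roll": 0,"claw": 0.8},
    {"x": 0,"y": 0.6,"z": -2.5,"roll": 0,"claw": 0.8},
    {"x": 0,"y": 0.6,"z": -3,"roll": 0,"claw": 0.8},
    {"x": 0,"y": 0.6,"z": -3,"roll": 0,"claw": 0.8}
  ]
}}

```text
clock: 8.45
eef_pos: [422.6, -21.1, 14.1]
tool_rot: [-3.141, -0.004, 2.959]
force: [-0.1, -0.6, -2.1]
width: 42.5
```

Run:
```python
from h import *
np.set_printoptions(precision=2,suppress=True)
s=ctrl.read_state();print(s["eef_pos"],np.degrees(s["tool_rot"][2]),s["width"],s["force"])
im,d=ctrl.get_image("top");cv2.imwrite("pics/t2.png",cv2.resize(im[150:350,230:430],(600,600)))
P=cloud("top",d,np.ones(d.shape,bool));o=P[:,:2]-[620.8,-57.1];a=np.radians(-10.3)
X=o@[np.cos(a),np.sin(a)];Y=o@[-np.sin(a),np.cos(a)]
for x in range(-110,-20,6):
    m=(abs(X-x)<3)&(abs(Y)<45);q=P[m];y=Y[m]
    h=q[:,2]>27;print(x,m.sum(),"z",np.median(q[h&(abs(y)<16),2]) if (h&(abs(y)<16)).any() else "","y",(y[h].min(),y[h].max()) if h.any() else "")
```

```text
[422.57 -21.1   14.14] 169.56559168811287 42.54434915861611 [-0.13 -0.58 -2.09]
-110 57 z 57.98409197889987 y (np.float64(-22.721007789924563), np.float64(20.172940205492704))
-104 77 z 57.92419805334498 y (np.float64(-22.394836219167836), np.float64(20.60712559372729))
-98 93 z 57.75168263636738 y (np.float64(-23.072875642857742), np.float64(20.15377438075677))
-92 104 z 57.31127734834217 y (np.float64(-22.257773228598055), np.float64(20.584849087784725))
-86 97 z 57.018483766370764 y (np.float64(-22.947614535859273), np.float64(20.56523980243227))
-80 104 z 57.61857532765555 y (np.float64(-22.19691882624493), np.float64(19.248914561620676))
-74 57 z 56.29307668862475 y (np.float64(-16.571286036909537), np.float64(19.680064977538386))
-68 102 z 33.21387345573203 y (np.float64(-18.265159970355445), np.float64(18.76478285229468))
-62 107 z 34.130052937784285 y (np.float64(-17.950064155263746), np.float64(17.411418983950803))
-56 110 z 33.205478269602054 y (np.float64(-18.85855642835448), np.float64(18.74006084350059))
-50 99 z 33.62775423294488 y (np.float64(-17.970496451851307), np.float64(17.8393841898488))
-44 98 z 33.22943036829713 y (np.float64(-18.906426102900312), np.float64(18.724319131447984))
-38 90 z 33.050059713707924 y (np.float64(-18.083236792713834), np.float64(17.36654583326019))
-32 96 z 33.750476779476685 y (np.float64(-18.514344487930313), np.float64(18.696796948578484))
-26 100 z 33.025848119300235 y (np.float64(-18.158402685022587), np.float64(17.78709091943994))
```

View pics/t2.png

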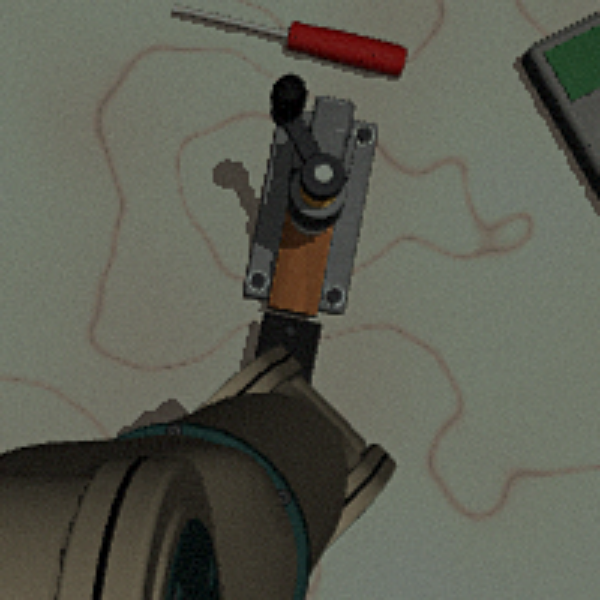

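The base's plain end is square in front of the packing: base (290,350), packing (300,275). It is about 6 mm above the packing and 1 mm off the middle line. Sliding it in now.

{"fn": "send_rows", "kwargs": {
  "rows": [
    {"x": 1.97,"y": -0.26,"z": -0.3,"roll": 0,"claw": 0.8},
    {"x": 3.94,"y": -0.62,"z": -0.3,"roll": 0,"claw": 0.8},
    {"x": 5.9,"y": -0.97,"z": -0.3,"roll": 0,"claw": 0.8},
    {"x": 7.6,"y": -1.28,"z": -0.3,"roll": 0,"claw": 0.8},
    {"x": 8.86,"y": -1.51,"z": -0.3,"roll": 0,"claw": 0.8}
  ]
}}

```text
clock: 8.92
eef_pos: [514.2, -37.1, 12.8]
tool_rot: [-3.141, 0.0, 2.959]
force: [0.8, 0.2, -2.4]
width: 42.5
```

{"fn": "send_rows", "kwargs": {
  "rows": [
    {"x": 0,"y": 0,"z": 0,"roll": 0,"claw": 0.8},
    {"x": 0,"y": 0,"z": -0.1,"roll": 0,"claw": 0.8},
    {"x": 0,"y": 0,"z": -0.2,"roll": 0,"claw": 0.8},
    {"x": 0,"y": 0,"z": -0.3,"roll": 0,"claw": 0.8},
    {"x": 0,"y": 0,"z": -0.3,"roll": 0,"claw": 0.8}
  ]
}}

```text
clock: 9.33
eef_pos: [511.3, -36.1, 9.5]
tool_rot: [3.141, -0.002, 2.959]
force: [-0.6, -0.1, -2.8]
width: 42.4
```

{"fn": "send_rows", "kwargs": {
  "rows": [
    {"x": 0,"y": 0,"z": -0.1,"roll": 0,"claw": 0.8},
    {"x": 0,"y": 0,"z": -0.2,"roll": 0,"claw": 0.8},
    {"x": 0,"y": 0,"z": -0.2,"roll": 0,"claw": 0.8}
  ]
}}

```text
clock: 9.58
eef_pos: [512.4, -36.3, 7.7]
tool_rot: [3.141, -0.001, 2.959]
force: [0.2, 0.3, -1.3]
width: 42.8
```

{"fn": "send_rows", "kwargs": {
  "rows": [
    {"x": 0,"y": 0,"z": -0.1,"roll": 0,"claw": 0.8},
    {"x": 0,"y": 0,"z": -0.1,"roll": 0,"claw": 0.8}
  ]
}}

```text
clock: 9.75
eef_pos: [512.4, -36.3, 7.2]
tool_rot: [3.141, -0.001, 2.959]
force: [-2.9, 0.4, 6.2]
width: 42.1
```

{"fn": "send_rows", "kwargs": {
  "rows": [
    {"x": 0.4,"y": -0.07,"z": 0,"roll": 0,"claw": 0.8},
    {"x": 0.8,"y": -0.14,"z": 0,"roll": 0,"claw": 0.8},
    {"x": 1.2,"y": -0.22,"z": 0,"roll": 0,"claw": 0.8},
    {"x": 1.5,"y": -0.27,"z": 0,"roll": 0,"claw": 0.8},
    {"x": 1.5,"y": -0.27,"z": 0,"roll": 0,"claw": 0.8}
  ]
}}

```text
clock: 10.17
eef_pos: [527.2, -38.9, 7.4]
tool_rot: [3.141, -0.001, 2.959]
force: [-2.6, 0.4, 5.9]
width: 42.6
```

{"fn": "send_rows", "kwargs": {
  "rows": [
    {"x": 0.1,"y": -0.02,"z": 0,"roll": 0,"claw": 0.8},
    {"x": 0.2,"y": -0.04,"z": 0,"roll": 0,"claw": 0.8},
    {"x": 0.2,"y": -0.04,"z": 0,"roll": 0,"claw": 0.8}
  ]
}}

```text
clock: 10.42
eef_pos: [528.1, -39.1, 7.4]
tool_rot: [3.14, -0.003, 2.959]
force: [-5.5, 1.6, 8.2]
width: 42.9
```

{"fn": "send_rows", "kwargs": {
  "rows": [
    {"x": 0.1,"y": -0.02,"z": 0,"roll": 0,"claw": 0.8},
    {"x": 0.2,"y": -0.04,"z": 0,"roll": 0,"claw": 0.8},
    {"x": 0.2,"y": -0.04,"z": 0,"roll": 0,"claw": 0.8},
    {"x": 0.2,"y": -0.04,"z": 0,"roll": 0,"claw": 0.8}
  ]
}}

```text
clock: 10.75
eef_pos: [530.2, -39.5, 7.4]
tool_rot: [3.14, -0.003, 2.959]
force: [-5.1, 1.1, 7.8]
width: 43.0
```

Run:
```python
from h import *
np.set_printoptions(precision=2,suppress=True)
s=ctrl.read_state();print(s["eef_pos"],s["force"],s["torque"])
im,d=ctrl.get_image("top");cv2.imwrite("pics/t3.png",cv2.resize(im[180:300,270:390],(600,600)))
im,d=ctrl.get_image("wrist");cv2.imwrite("pics/w4.png",im)
P,u,v=wcloud(d,ctrl.get_calibration("wrist"));o=P[:,:2]-[620.8,-57.1];a=np.radians(-10.3)
X=o@[np.cos(a),np.sin(a)];Y=o@[-np.sin(a),np.cos(a)]
for x in range(-145,-20,6):
    m=(abs(X-x)<3)&(abs(Y)<40)&(P[:,2]<65)&(P[:,2]>40);q=P[m]
    print(x,m.sum(),np.percentile(q[:,2],[5,50]) if m.any() else "",(Y[m].min(),Y[m].max()) if m.any() else "")
print("head end",np.percentile(X[(abs(Y)<15)&(P[:,2]>44)&(P[:,2]<62)],[0,.5,1]))
```

```text
[530.17 -39.49   7.43] [-5.11  1.05  7.83] [ 0.1   0.87 -0.05]
-145 0  
-139 0  
-133 0  
-127 2102 [41.08 49.56] (np.float64(-21.307640442244807), np.float64(22.45779698855235))
-121 2794 [49.54 50.96] (np.float64(-21.58418945270719), np.float64(22.660614219601232))
-115 1030 [50.29 57.48] (np.float64(-21.31044123345414), np.float64(22.812293190380046))
-109 1692 [49.77 52.61] (np.float64(-21.083674721032157), np.float64(22.867976254227067))
-103 3494 [46.02 53.33] (np.float64(-34.31588648120544), np.float64(35.24395323938554))
-97 1549 [46.21 57.62] (np.float64(-34.566649693829184), np.float64(35.845232345779685))
-91 1516 [49.96 53.41] (np.float64(-21.065893402840494), np.float64(22.005909832091902))
-85 2171 [49.99 53.85] (np.float64(-21.18902670485729), np.float64(22.07384370587761))
-79 539 [50.31 58.06] (np.float64(-21.21376742765516), np.float64(22.406556781886643))
-73 1061 [50.01 53.25] (np.float64(-21.466454334349233), np.float64(22.217533680600415))
-67 1775 [50.06 54.05] (np.float64(-21.65096387761929), np.float64(22.473681962718562))
-61 308 [49.93 58.18] (np.float64(-21.556655810207687), np.float64(22.63481710068718))
-55 484 [49.79 50.63] (np.float64(-21.517424703508812), np.float64(22.407513523900597))
-49 648 [49.68 50.52] (np.float64(-21.929617141857445), np.float64(22.139508422781912))
-43 17 [49.74 50.26] (np.float64(-4.02469668208282), np.float64(5.193964764048881))
-37 0  
-31 0  
-25 0  
head end [-128.14 -127.88 -127.77]
```

Flat and centred. The head end at -128 puts the tail at +32, so the stop should be about 2 mm further on.

{"fn": "send_rows", "kwargs": {
  "rows": [
    {"x": 0.1,"y": -0.02,"z": 0,"roll": 0,"claw": 0.8},
    {"x": 0.2,"y": -0.04,"z": 0,"roll": 0,"claw": 0.8},
    {"x": 0.3,"y": -0.05,"z": 0,"roll": 0,"claw": 0.8},
    {"x": 0.3,"y": -0.05,"z": 0,"roll": 0,"claw": 0.8}
  ]
}}

```text
clock: 11.18
eef_pos: [531.4, -39.7, 7.5]
tool_rot: [3.14, -0.006, 2.959]
force: [-8.0, 2.1, 12.8]
width: 42.4
```

{"fn": "send_rows", "kwargs": {
  "rows": [
    {"x": 0.1,"y": -0.02,"z": 0,"roll": 0,"claw": 0.8},
    {"x": 0.2,"y": -0.04,"z": 0,"roll": 0,"claw": 0.8},
    {"x": 0.3,"y": -0.05,"z": 0,"roll": 0,"claw": 0.8},
    {"x": 0.3,"y": -0.05,"z": 0,"roll": 0,"claw": 0.8}
  ]
}}

```text
clock: 11.52
eef_pos: [531.3, -39.7, 7.4]
tool_rot: [3.139, -0.011, 2.959]
force: [-14.5, 2.0, 19.4]
width: 42.3
```

{"fn": "send_rows", "kwargs": {
  "rows": [
    {"x": -0.25,"y": 0.05,"z": 0,"roll": 0,"claw": 0.8},
    {"x": -0.45,"y": 0.08,"z": 0.05,"roll": 0,"claw": 0.8},
    {"x": -0.45,"y": 0.08,"z": 0.05,"roll": 0,"claw": 0.35},
    {"x": -0.45,"y": 0.08,"z": 0.05,"roll": 0,"claw": 0.25},
    {"x": -0.45,"y": 0.08,"z": 0.05,"roll": 0,"claw": 0.25}
  ]
}}

```text
clock: 11.93
eef_pos: [534.2, -40.2, 7.4]
tool_rot: [3.141, 0.001, 2.959]
force: [-0.5, -0.1, -0.1]
width: 64.1
```

Run:
```python
from h import *
np.set_printoptions(precision=2,suppress=True)
s=ctrl.read_state();print(s["eef_pos"],s["force"],s["width"])
im,d=ctrl.get_image("wrist");cv2.imwrite("pics/w5.png",im)
P,u,v=wcloud(d,ctrl.get_calibration("wrist"));o=P[:,:2]-[620.8,-57.1];a=np.radians(-10.3)
X=o@[np.cos(a),np.sin(a)];Y=o@[-np.sin(a),np.cos(a)]
for x in range(-121,-38,18):
    m=(abs(X-x)<4)&(abs(Y)<27)&(P[:,2]<65)&(P[:,2]>44);q=P[m]
    print(x,m.sum(),np.percentile(q[:,2],[5,50]) if m.any() else "",(Y[m].min(),Y[m].max()) if m.any() else "")
print("head end",np.percentile(X[(abs(Y)<15)&(P[:,2]>44)&(P[:,2]<62)],[0,.5,1]))
```

```text
[534.17 -40.24   7.42] [-0.53 -0.08 -0.13] 64.0909725467934
-121 3467 [49.63 50.93] (np.float64(-21.632292279255083), np.float64(22.70165343302551))
-103 2845 [49.87 52.87] (np.float64(-21.5532862420161), np.float64(22.529691368999604))
-85 2485 [49.94 53.14] (np.float64(-21.45489905138349), np.float64(22.500297745938443))
-67 2128 [49.9  53.48] (np.float64(-21.695726275947777), np.float64(22.32282696893075))
-49 1180 [49.6  50.45] (np.float64(-21.819212758918326), np.float64(22.377331390759043))
head end [-127.18 -126.71 -126.57]
```

The base is released and sits flat: slab top about 50 mm, y about +0.4 mm, tail about +33. Retracting upward to measure the grip.

{"fn": "send_rows", "kwargs": {
  "rows": [
    {"x": 0,"y": 0,"z": 2,"roll": 0,"claw": 0.25},
    {"x": 0,"y": 0,"z": 6,"roll": 0,"claw": 0.25},
    {"x": 0,"y": 0,"z": 10,"roll": 0,"claw": 0.25},
    {"x": 0,"y": 0,"z": 14,"roll": 0,"claw": 0.25},
    {"x": 0,"y": 0,"z": 18,"roll": 0,"claw": 0.25}
  ]
}}

```text
clock: 12.4
eef_pos: [533.0, -40.3, 189.1]
tool_rot: [-3.141, -0.001, 2.959]
force: [0.8, -0.0, 0.1]
width: 64.0
```

{"fn": "send_rows", "kwargs": {
  "rows": [
    {"x": 0,"y": 0,"z": 3,"roll": 0,"claw": 0.45},
    {"x": 0,"y": 0,"z": 6,"roll": 0,"claw": 0.45},
    {"x": 0,"y": 0,"z": 8,"roll": 0,"claw": 0.45},
    {"x": 0,"y": 0,"z": 8,"roll": 0,"claw": 0.45},
    {"x": 0,"y": 0,"z": 8,"roll": 0,"claw": 0.45}
  ]
}}

```text
clock: 12.82
eef_pos: [534.0, -40.0, 268.2]
tool_rot: [3.141, 0.002, 2.96]
force: [0.4, 0.2, -0.6]
width: 47.2
```

Run:
```python
from h import *
np.set_printoptions(precision=1,suppress=True)
s=ctrl.read_state();print(s["clock"],s["eef_pos"])
for cam in("top","scene"):
    im,d=ctrl.get_image(cam);P=cloud(cam,d,np.ones(d.shape,bool))
    o=np.hypot(P[:,0]-620.8,P[:,1]+57.1)
    for lo,hi in((236,262),(215,236),(200,215)):
        q=P[(o<75)&(P[:,2]>lo)&(P[:,2]<hi)];
        if len(q): print(cam,lo,len(q),"mean",q.mean(0),q.min(0),q.max(0))
    for r in ctrl.place_of(cam,"grip")[:2]: print(cam,"grip@225",r["confidence"],r["uv"],w(cam,r["uv"],z=225))
im,d=ctrl.get_image("wrist");cv2.imwrite("pics/w6.png",im)
P,u,v=wcloud(d,ctrl.get_calibration("wrist"));o=np.hypot(P[:,0]-620.8,P[:,1]+57.1)
q=P[(o<75)&(P[:,2]>236)&(P[:,2]<256)];print("wrist",len(q),q.mean(0) if len(q) else "")
```

```text
12.8167 [534.  -40.  268.2]
scene 236 141 mean [667.1 -32.9 244. ] [655.7 -42.5 236. ] [675.  -21.7 249.1]
scene 215 98 mean [672.6 -33.5 227.1] [664.3 -43.4 215.9] [676.3 -21.9 236. ]
scene 200 60 mean [655.5 -41.3 205.6] [615.7 -62.4 200. ] [675.  -24.6 214.8]
scene grip@225 0.82 [309.5, 261.6] [664.1 -33.8 225. ]
scene grip@225 0.62 [319.1, 376.4] [846.1 -56.7 225. ]
wrist 0
```

{"fn": "send_rows", "kwargs": {
  "rows": [
    {"x": 3.5,"y": 0.2,"z": 0,"roll": 0,"claw": 0.45},
    {"x": 7.5,"y": 0.4,"z": 0,"roll": 0,"claw": 0.45},
    {"x": 11,"y": 0.6,"z": 0,"roll": 0,"claw": 0.45},
    {"x": 13.1,"y": 0.7,"z": 0,"roll": 0,"claw": 0.45},
    {"x": 13.1,"y": 0.7,"z": 0,"roll": 0,"claw": 0.45}
  ]
}}

```text
clock: 13.48
eef_pos: [667.5, -32.2, 264.7]
tool_rot: [-3.141, -0.0, 2.962]
force: [-0.5, 0.5, -0.7]
width: 46.8
```

Run:
```python
from h import *
np.set_printoptions(precision=1,suppress=True)
for i in range(3): ctrl.get_image("wrist")
s=ctrl.read_state();c=ctrl.get_calibration("wrist");im,d=ctrl.get_image("wrist");cv2.imwrite("pics/w6.png",im);print(s["eef_pos"])
P,u,v=wcloud(d,c);o=np.hypot(P[:,0]-664.7,P[:,1]+33.1)
for lo,hi in((243,256),(225,243),(205,225),(190,205)):
    q=P[(o<30)&(P[:,2]>lo)&(P[:,2]<hi)];print("wrist",lo,len(q),(q.mean(0),q.min(0),q.max(0)) if len(q) else "")
q=P[(np.hypot(P[:,0]-620.8,P[:,1]+57.1)<20)&(P[:,2]<260)];print("hub",len(q),q.max(0),q[q[:,2]>q[:,2].max()-4].mean(0))
```

```text
[663.  -33.6 266.1]
wrist 243 823 (array([663.1, -32.2, 246.3]), array([654.4, -41.5, 243. ]), array([672.6, -23.2, 248.7]))
wrist 225 528 (array([656.7, -31.1, 235.1]), array([652.7, -42.9, 225.1]), array([669.4, -21.2, 242.9]))
wrist 205 217 (array([655.4, -31. , 217. ]), array([652.5, -41.7, 205.1]), array([664.3, -21.1, 225. ]))
wrist 190 766 (array([649.1, -38.9, 195.8]), array([636.1, -51.6, 190. ]), array([665.7, -22. , 204.9]))
hub 2705 [639.9 -37.2 201.7] [620.5 -56.4 198.8]
```

View pics/w6.png

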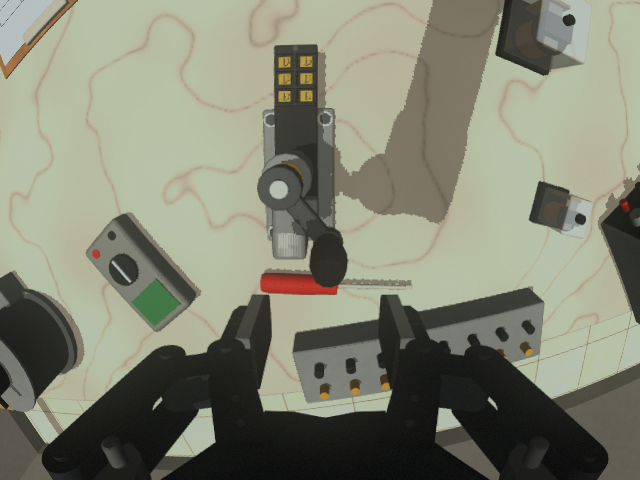

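The picture shows the grip at (328,258), between and slightly below the open jaws, with the base seated in the throat at (295,90). Descending on the grip.

{"fn": "send_rows", "kwargs": {
  "rows": [
    {"x": 0,"y": 0.1,"z": -2,"roll": 0,"claw": 0.45},
    {"x": 0,"y": 0.1,"z": -4,"roll": 0,"claw": 0.45},
    {"x": 0,"y": 0.1,"z": -6,"roll": 0,"claw": 0.45},
    {"x": 0,"y": 0.1,"z": -8,"roll": 0,"claw": 0.45},
    {"x": 0,"y": 0.1,"z": -8.4,"roll": 0,"claw": 0.45}
  ]
}}

```text
clock: 14.1
eef_pos: [660.9, -31.3, 180.3]
tool_rot: [3.141, -0.007, 2.959]
force: [-1.1, 0.7, -0.1]
width: 46.8
```

{"fn": "send_rows", "kwargs": {
  "rows": [
    {"x": 0,"y": 0,"z": 0,"roll": 0,"claw": 0.65},
    {"x": 0,"y": 0,"z": 0,"roll": 0,"claw": 0.85},
    {"x": 0,"y": 0,"z": 0,"roll": 0,"claw": 0.85},
    {"x": 0,"y": 0,"z": 0,"roll": 0,"claw": 0.85},
    {"x": 0,"y": 0,"z": 0,"roll": 0,"claw": 0.85}
  ]
}}

```text
clock: 14.52
eef_pos: [664.8, -32.1, 184.6]
tool_rot: [3.141, 0.001, 2.96]
force: [0.7, 1.2, 2.9]
width: 20.3
```

Run:
```python
from h import *
s=ctrl.read_state();print(s["clock"],s["eef_pos"],s["force"],s["torque"],s["width"],s["qpos"])
```

```text
14.5167 [664.75308704 -32.07552181 184.60317196] [0.67964886 1.22391216 2.87218029] [0.09230811 0.11143744 0.01853413] 20.29846248903523 [-0.35161132  0.75894056  0.66239221  1.5061895  -0.50991486  1.0521836
  1.82181626]
```

```bash
cat > circ.py <<'E'
import sys,numpy as np,json
# args: start crank travel deg, list of travels; world angle = 29 - travel ; z 12mm/turn
t=list(map(float,sys.argv[1:]))
R=5.0;f=lambda a:np.array([R*np.cos(np.radians(29-a)),R*np.sin(np.radians(29-a)),-1.2*a/360])
print(json.dumps([dict(zip("xyz",[round(float(q),2) for q in f(a)-f(t[0])]),roll=0,claw=.85) for a in t[1:]]))
E
python3 circ.py 0 15 35 55 75 95; python3 circ.py 95 115 135 155 175 195;python3 circ.py 195 215 235 255 265 270
```

```text
[{"x": 0.48, "y": -1.21, "z": -0.05, "roll": 0, "claw": 0.85}, {"x": 0.6, "y": -2.95, "z": -0.12, "roll": 0, "claw": 0.85}, {"x": 0.12, "y": -4.62, "z": -0.18, "roll": 0, "claw": 0.85}, {"x": -0.9, "y": -6.02, "z": -0.25, "roll": 0, "claw": 0.85}, {"x": -2.34, "y": -6.99, "z": -0.32, "roll": 0, "claw": 0.85}]
[{"x": -1.68, "y": -0.42, "z": -0.07, "roll": 0, "claw": 0.85}, {"x": -3.41, "y": -0.24, "z": -0.13, "roll": 0, "claw": 0.85}, {"x": -4.97, "y": 0.52, "z": -0.2, "roll": 0, "claw": 0.85}, {"x": -6.18, "y": 1.77, "z": -0.27, "roll": 0, "claw": 0.85}, {"x": -6.89, "y": 3.36, "z": -0.33, "roll": 0, "claw": 0.85}]
[{"x": -0.12, "y": 1.73, "z": -0.07, "roll": 0, "claw": 0.85}, {"x": 0.36, "y": 3.4, "z": -0.13, "roll": 0, "claw": 0.85}, {"x": 1.38, "y": 4.81, "z": -0.2, "roll": 0, "claw": 0.85}, {"x": 2.06, "y": 5.35, "z": -0.23, "roll": 0, "claw": 0.85}, {"x": 2.43, "y": 5.58, "z": -0.25, "roll": 0, "claw": 0.85}]
```

{"fn": "send_rows", "kwargs": {
  "rows": [
    {"x": 0.48,"y": -1.21,"z": -0.05,"roll": 0,"claw": 0.85},
    {"x": 0.6,"y": -2.95,"z": -0.12,"roll": 0,"claw": 0.85},
    {"x": 0.12,"y": -4.62,"z": -0.18,"roll": 0,"claw": 0.85},
    {"x": -0.9,"y": -6.02,"z": -0.25,"roll": 0,"claw": 0.85},
    {"x": -2.34,"y": -6.99,"z": -0.32,"roll": 0,"claw": 0.85}
  ]
}}

```text
clock: 14.93
eef_pos: [645.0, -100.4, 181.7]
tool_rot: [3.137, 0.008, 2.961]
force: [5.5, 4.9, 0.3]
width: 20.2
```

```bash
cat > st.py <<'E'
from cell import ctrl;import numpy as np
s=ctrl.read_state();e=s["eef_pos"];o=e[:2]-np.array([620.8,-56.4]);a=np.arctan2(o[1],o[0])
t=np.array([np.sin(a),-np.cos(a)])  # clockwise tangent
print("clk",round(s["clock"],2),"eef",e.round(1),"ang",np.degrees(a).round(1),"r",np.hypot(*o).round(1),"F",s["force"].round(1),"tangential resist",(-s["force"][:2]@t).round(2),"radial",(s["force"][:2]@[np.cos(a),np.sin(a)]).round(2),"w",round(s["width"],1))
E
python3 st.py
```

```text
clk 14.93 eef [ 645.  -100.4  181.7] ang -61.2 r 50.2 F [5.5 4.9 0.3] tangential resist 7.19 radial -1.69 w 20.2
```

{"fn": "send_rows", "kwargs": {
  "rows": [
    {"x": -1.68,"y": -0.42,"z": -0.07,"roll": 0,"claw": 0.85},
    {"x": -3.41,"y": -0.24,"z": -0.13,"roll": 0,"claw": 0.85},
    {"x": -4.97,"y": 0.52,"z": -0.2,"roll": 0,"claw": 0.85},
    {"x": -6.18,"y": 1.77,"z": -0.27,"roll": 0,"claw": 0.85},
    {"x": -6.89,"y": 3.36,"z": -0.33,"roll": 0,"claw": 0.85}
  ]
}}

```text
clock: 15.35
eef_pos: [573.5, -73.8, 178.6]
tool_rot: [-3.136, 0.008, 2.956]
force: [1.6, -7.0, -1.1]
width: 20.2
```

```bash
python3 st.py
```

```text
clk 15.35 eef [573.5 -73.8 178.6] ang -159.8 r 50.4 F [ 1.6 -7.  -1.1] tangential resist 7.13 radial 0.93 w 20.2
```

{"fn": "send_rows", "kwargs": {
  "rows": [
    {"x": -0.12,"y": 1.73,"z": -0.07,"roll": 0,"claw": 0.85},
    {"x": 0.36,"y": 3.4,"z": -0.13,"roll": 0,"claw": 0.85},
    {"x": 1.38,"y": 4.81,"z": -0.2,"roll": 0,"claw": 0.85},
    {"x": 2.06,"y": 5.35,"z": -0.23,"roll": 0,"claw": 0.85},
    {"x": 2.43,"y": 5.58,"z": -0.25,"roll": 0,"claw": 0.85}
  ]
}}

```text
clock: 15.77
eef_pos: [596.0, -12.5, 175.7]
tool_rot: [-3.141, -0.001, 2.961]
force: [-6.3, -0.5, 10.8]
width: 20.5
```

```bash
python3 st.py; python3 circ.py 270 277 284 291 298 305
```

```text
clk 15.77 eef [596.  -12.5 175.7] ang 119.5 r 50.5 F [-6.3 -0.5 10.8] tangential resist 5.68 radial 2.67 w 20.5
[{"x": 0.55, "y": 0.26, "z": -0.02, "roll": 0, "claw": 0.85}, {"x": 1.13, "y": 0.46, "z": -0.05, "roll": 0, "claw": 0.85}, {"x": 1.73, "y": 0.58, "z": -0.07, "roll": 0, "claw": 0.85}, {"x": 2.34, "y": 0.63, "z": -0.09, "roll": 0, "claw": 0.85}, {"x": 2.95, "y": 0.6, "z": -0.12, "roll": 0, "claw": 0.85}]
```

{"fn": "send_rows", "kwargs": {
  "rows": [
    {"x": 0.55,"y": 0.26,"z": 0,"roll": 0,"claw": 0.85},
    {"x": 1.13,"y": 0.46,"z": 0,"roll": 0,"claw": 0.85},
    {"x": 1.73,"y": 0.58,"z": 0,"roll": 0,"claw": 0.85},
    {"x": 2.03,"y": 0.61,"z": 0,"roll": 0,"claw": 0.85}
  ]
}}

```text
clock: 16.1
eef_pos: [615.4, -6.4, 175.0]
tool_rot: [3.141, -0.003, 2.96]
force: [-5.7, 0.9, 6.1]
width: 20.2
```

```bash
python3 st.py;python3 - <<'E'
from h import *
s=ctrl.read_state();c=ctrl.get_calibration("wrist");im,d=ctrl.get_image("wrist");cv2.imwrite("pics/w7.png",im)
for q in("pad","base"):
    for r in ctrl.regions_of("wrist",q)[:1]: 
        P,u,v=wcloud(d,c,r["region"]);print(q,r["confidence"],np.percentile(P[:,2],[1,5,50]))
E
python3 circ.py 294.5 299 304 309 313
```

```text
clk 16.1 eef [615.4  -6.4 175. ] ang 96.1 r 50.3 F [-5.7  0.9  6.1] tangential resist 5.6 radial 1.46 w 20.2
pad 0.85 [ 65.49479992  68.7039961  189.74744847]
base 0.78 [39.27723574 49.16539189 50.88603946]
[{"x": 0.39, "y": 0.02, "z": -0.02, "roll": 0, "claw": 0.85}, {"x": 0.83, "y": -0.0, "z": -0.03, "roll": 0, "claw": 0.85}, {"x": 1.26, "y": -0.06, "z": -0.05, "roll": 0, "claw": 0.85}, {"x": 1.6, "y": -0.13, "z": -0.06, "roll": 0, "claw": 0.85}]
```

```bash
for a in 294.5 306.5 318.5 330.5 342.5 354.5 366.5 378.5 390.5 402.5 414.5 426.5 438.5 450.5 462.5; do echo -n "$a "; python3 circ.py $a $(python3 -c "print($a+6,$a+12)") | grep -o '"[xyz]": [-0-9.]*' | tr '\n' ' '; echo; done
```

```text
294.5 "x": 0.52 "y": 0.01 "z": -0.02 "x": 1.04 "y": -0.03 "z": -0.04 
306.5 "x": 0.51 "y": -0.1 "z": -0.02 "x": 1.02 "y": -0.24 "z": -0.04 
318.5 "x": 0.48 "y": -0.2 "z": -0.02 "x": 0.94 "y": -0.45 "z": -0.04 
330.5 "x": 0.43 "y": -0.3 "z": -0.02 "x": 0.83 "y": -0.64 "z": -0.04 
342.5 "x": 0.36 "y": -0.38 "z": -0.02 "x": 0.68 "y": -0.79 "z": -0.04 
354.5 "x": 0.27 "y": -0.45 "z": -0.02 "x": 0.5 "y": -0.92 "z": -0.04 
366.5 "x": 0.17 "y": -0.49 "z": -0.02 "x": 0.3 "y": -1.0 "z": -0.04 
378.5 "x": 0.07 "y": -0.52 "z": -0.02 "x": 0.08 "y": -1.04 "z": -0.04 
390.5 "x": -0.04 "y": -0.52 "z": -0.02 "x": -0.14 "y": -1.04 "z": -0.04 
402.5 "x": -0.15 "y": -0.5 "z": -0.02 "x": -0.35 "y": -0.99 "z": -0.04 
414.5 "x": -0.25 "y": -0.46 "z": -0.02 "x": -0.55 "y": -0.89 "z": -0.04 
426.5 "x": -0.34 "y": -0.4 "z": -0.02 "x": -0.72 "y": -0.76 "z": -0.04 
438.5 "x": -0.42 "y": -0.32 "z": -0.02 "x": -0.86 "y": -0.59 "z": -0.04 
450.5 "x": -0.47 "y": -0.23 "z": -0.02 "x": -0.97 "y": -0.4 "z": -0.04 
462.5 "x": -0.51 "y": -0.12 "z": -0.02 "x": -1.03 "y": -0.19 "z": -0.04
```

{"fn": "send_rows", "kwargs": {
  "rows": [
    {"x": 0.39,"y": 0.02,"z": 0,"roll": 0,"claw": 0.85},
    {"x": 0.83,"y": 0,"z": 0,"roll": 0,"claw": 0.85},
    {"x": 1.04,"y": -0.03,"z": 0,"roll": 0,"claw": 0.85},
    {"x": 1.04,"y": -0.03,"z": 0,"roll": 0,"claw": 0.85}
  ]
}}

```text
clock: 16.58
eef_pos: [626.2, -6.4, 174.6]
tool_rot: [3.14, -0.002, 2.96]
force: [-4.5, 1.5, 4.3]
width: 20.2
```

{"fn": "send_rows", "kwargs": {
  "rows": [
    {"x": 0.51,"y": -0.1,"z": -0.02,"roll": 0,"claw": 0.85},
    {"x": 1.02,"y": -0.24,"z": -0.04,"roll": 0,"claw": 0.85},
    {"x": 1.02,"y": -0.24,"z": -0.04,"roll": 0,"claw": 0.85}
  ]
}}

```text
clock: 16.83
eef_pos: [637.1, -8.6, 174.1]
tool_rot: [3.14, -0.001, 2.96]
force: [-5.1, 3.1, 5.3]
width: 20.1
```

{"fn": "send_rows", "kwargs": {
  "rows": [
    {"x": 0.48,"y": -0.2,"z": -0.02,"roll": 0,"claw": 0.85},
    {"x": 0.94,"y": -0.45,"z": -0.04,"roll": 0,"claw": 0.85},
    {"x": 0.94,"y": -0.45,"z": -0.04,"roll": 0,"claw": 0.85},
    {"x": 0.94,"y": -0.45,"z": -0.04,"roll": 0,"claw": 0.85}
  ]
}}

```text
clock: 17.17
eef_pos: [646.5, -13.0, 173.7]
tool_rot: [3.14, -0.0, 2.96]
force: [-3.4, 2.6, 4.3]
width: 20.5
```

```bash
python3 st.py
```

```text
clk 17.17 eef [646.5 -13.  173.7] ang 59.3 r 50.4 F [-3.4  2.6  4.3] tangential resist 4.3 radial 0.51 w 20.5
```

{"fn": "send_rows", "kwargs": {
  "rows": [
    {"x": 0.43,"y": -0.3,"z": -0.02,"roll": 0,"claw": 0.85},
    {"x": 0.83,"y": -0.64,"z": -0.04,"roll": 0,"claw": 0.85},
    {"x": 0.83,"y": -0.64,"z": -0.04,"roll": 0,"claw": 0.85},
    {"x": 0.83,"y": -0.64,"z": -0.04,"roll": 0,"claw": 0.85}
  ]
}}

```text
clock: 17.5
eef_pos: [655.0, -19.4, 173.2]
tool_rot: [3.14, 0.0, 2.96]
force: [-2.3, 3.0, 4.0]
width: 20.5
```

```bash
python3 st.py
```

```text
clk 17.5 eef [655.  -19.4 173.2] ang 47.2 r 50.4 F [-2.3  3.   4. ] tangential resist 3.76 radial 0.64 w 20.5
```

{"fn": "send_rows", "kwargs": {
  "rows": [
    {"x": 0.36,"y": -0.38,"z": -0.02,"roll": 0,"claw": 0.85},
    {"x": 0.68,"y": -0.79,"z": -0.04,"roll": 0,"claw": 0.85},
    {"x": 0.68,"y": -0.79,"z": -0.04,"roll": 0,"claw": 0.85},
    {"x": 0.68,"y": -0.79,"z": -0.04,"roll": 0,"claw": 0.85}
  ]
}}

```text
clock: 17.83
eef_pos: [661.9, -27.4, 172.8]
tool_rot: [3.141, 0.0, 2.96]
force: [-1.6, 3.7, 3.9]
width: 20.5
```

```bash
python3 st.py
```

```text
clk 17.83 eef [661.9 -27.4 172.8] ang 35.2 r 50.4 F [-1.6  3.7  3.9] tangential resist 3.95 radial 0.86 w 20.5
```

{"fn": "send_rows", "kwargs": {
  "rows": [
    {"x": 0.27,"y": -0.45,"z": -0.02,"roll": 0,"claw": 0.85},
    {"x": 0.5,"y": -0.92,"z": -0.04,"roll": 0,"claw": 0.85},
    {"x": 0.5,"y": -0.92,"z": -0.04,"roll": 0,"claw": 0.85},
    {"x": 0.5,"y": -0.92,"z": -0.04,"roll": 0,"claw": 0.85}
  ]
}}

```text
clock: 18.17
eef_pos: [667.0, -36.7, 172.4]
tool_rot: [3.141, 0.001, 2.96]
force: [-0.9, 3.1, 4.1]
width: 20.1
```

```bash
python3 st.py
```

```text
clk 18.17 eef [667.  -36.7 172.4] ang 23.1 r 50.2 F [-0.9  3.1  4.1] tangential resist 3.22 radial 0.41 w 20.1
```

{"fn": "send_rows", "kwargs": {
  "rows": [
    {"x": 0.17,"y": -0.49,"z": -0.02,"roll": 0,"claw": 0.85},
    {"x": 0.3,"y": -1.0,"z": -0.04,"roll": 0,"claw": 0.85},
    {"x": 0.3,"y": -1.0,"z": -0.04,"roll": 0,"claw": 0.85},
    {"x": 0.3,"y": -1.0,"z": -0.04,"roll": 0,"claw": 0.85}
  ]
}}

```text
clock: 18.5
eef_pos: [670.1, -46.9, 172.0]
tool_rot: [3.141, 0.001, 2.96]
force: [-0.5, 3.8, 2.4]
width: 20.0
```

```bash
python3 st.py
```

```text
clk 18.5 eef [670.1 -46.9 172. ] ang 11.0 r 50.2 F [-0.5  3.8  2.4] tangential resist 3.87 radial 0.24 w 20.0
```

{"fn": "send_rows", "kwargs": {
  "rows": [
    {"x": 0.07,"y": -0.52,"z": -0.02,"roll": 0,"claw": 0.85},
    {"x": 0.08,"y": -1.04,"z": -0.04,"roll": 0,"claw": 0.85},
    {"x": 0.08,"y": -1.04,"z": -0.04,"roll": 0,"claw": 0.85},
    {"x": 0.08,"y": -1.04,"z": -0.04,"roll": 0,"claw": 0.85}
  ]
}}

```text
clock: 18.83
eef_pos: [670.9, -57.5, 171.7]
tool_rot: [3.141, 0.001, 2.959]
force: [1.0, 4.6, 2.7]
width: 20.1
```

```bash
python3 st.py
```

```text
clk 18.83 eef [670.9 -57.5 171.7] ang -1.2 r 50.1 F [1.  4.6 2.7] tangential resist 4.6 radial 0.94 w 20.1
```

{"fn": "send_rows", "kwargs": {
  "rows": [
    {"x": -0.04,"y": -0.52,"z": -0.02,"roll": 0,"claw": 0.85},
    {"x": -0.14,"y": -1.04,"z": -0.04,"roll": 0,"claw": 0.85},
    {"x": -0.14,"y": -1.04,"z": -0.04,"roll": 0,"claw": 0.85},
    {"x": -0.14,"y": -1.04,"z": -0.04,"roll": 0,"claw": 0.85}
  ]
}}

```text
clock: 19.17
eef_pos: [669.4, -68.0, 171.2]
tool_rot: [3.142, 0.001, 2.959]
force: [1.7, 3.1, 2.4]
width: 20.6
```

```bash
python3 st.py
```

```text
clk 19.17 eef [669.4 -68.  171.2] ang -13.4 r 50.0 F [1.7 3.1 2.4] tangential resist 3.38 radial 0.98 w 20.6
```

{"fn": "send_rows", "kwargs": {
  "rows": [
    {"x": -0.15,"y": -0.5,"z": -0.02,"roll": 0,"claw": 0.85},
    {"x": -0.35,"y": -0.99,"z": -0.04,"roll": 0,"claw": 0.85},
    {"x": -0.35,"y": -0.99,"z": -0.04,"roll": 0,"claw": 0.85},
    {"x": -0.35,"y": -0.99,"z": -0.04,"roll": 0,"claw": 0.85}
  ]
}}

```text
clock: 19.5
eef_pos: [666.1, -77.7, 171.0]
tool_rot: [3.141, 0.001, 2.96]
force: [2.3, 3.2, 3.0]
width: 20.2
```

```bash
python3 st.py
```

```text
clk 19.5 eef [666.1 -77.7 171. ] ang -25.2 r 50.1 F [2.3 3.2 3. ] tangential resist 3.86 radial 0.77 w 20.2
```

{"fn": "send_rows", "kwargs": {
  "rows": [
    {"x": -0.25,"y": -0.46,"z": -0.02,"roll": 0,"claw": 0.85},
    {"x": -0.55,"y": -0.89,"z": -0.04,"roll": 0,"claw": 0.85},
    {"x": -0.55,"y": -0.89,"z": -0.04,"roll": 0,"claw": 0.85},
    {"x": -0.55,"y": -0.89,"z": -0.04,"roll": 0,"claw": 0.85}
  ]
}}

```text
clock: 19.83
eef_pos: [661.3, -86.0, 170.9]
tool_rot: [3.14, 0.002, 2.96]
force: [1.9, 4.7, 3.8]
width: 20.0
```

```bash
python3 st.py
```

```text
clk 19.83 eef [661.3 -86.  170.9] ang -36.1 r 50.1 F [1.9 4.7 3.8] tangential resist 4.92 radial -1.21 w 20.0
```

Lag and resistance have both risen (4.9 N, 1.4° behind), so the pad is probably touching. Switching to smaller steps.

{"fn": "send_rows", "kwargs": {
  "rows": [
    {"x": -0.17,"y": -0.2,"z": -0.01,"roll": 0,"claw": 0.85},
    {"x": -0.28,"y": -0.34,"z": -0.02,"roll": 0,"claw": 0.85},
    {"x": -0.28,"y": -0.34,"z": -0.02,"roll": 0,"claw": 0.85},
    {"x": -0.28,"y": -0.34,"z": -0.02,"roll": 0,"claw": 0.85}
  ]
}}

```text
clock: 20.17
eef_pos: [659.3, -88.5, 170.9]
tool_rot: [3.139, 0.003, 2.961]
force: [4.4, 5.6, 4.1]
width: 20.6
```

```bash
python3 st.py; for a in 431.5 435.5 439.5 443.5 447.5 451.5; do python3 circ.py $a $(python3 -c "print($a+4)") ; done
```

```text
clk 20.17 eef [659.3 -88.5 170.9] ang -39.9 r 50.1 F [4.4 5.6 4.1] tangential resist 7.14 radial -0.22 w 20.6
[{"x": -0.24, "y": -0.25, "z": -0.01, "roll": 0, "claw": 0.85}]
[{"x": -0.26, "y": -0.23, "z": -0.01, "roll": 0, "claw": 0.85}]
[{"x": -0.28, "y": -0.21, "z": -0.01, "roll": 0, "claw": 0.85}]
[{"x": -0.29, "y": -0.19, "z": -0.01, "roll": 0, "claw": 0.85}]
[{"x": -0.3, "y": -0.17, "z": -0.01, "roll": 0, "claw": 0.85}]
[{"x": -0.31, "y": -0.15, "z": -0.01, "roll": 0, "claw": 0.85}]
```

{"fn": "send_rows", "kwargs": {
  "rows": [
    {"x": -0.15,"y": -0.16,"z": 0,"roll": 0,"claw": 0.85},
    {"x": -0.15,"y": -0.16,"z": 0,"roll": 0,"claw": 0.85},
    {"x": -0.15,"y": -0.16,"z": 0,"roll": 0,"claw": 0.85}
  ]
}}

```text
clock: 20.42
eef_pos: [658.0, -89.9, 170.9]
tool_rot: [3.139, 0.004, 2.961]
force: [6.0, 5.9, 4.6]
width: 20.5
```

```bash
for i in 1 2 3 4; do python3 st.py; python3 -c "from cell import ctrl;ctrl.get_image('top')"; done
```

```text
clk 20.42 eef [658.  -89.9 170.9] ang -42.0 r 50.1 F [6.  5.9 4.6] tangential resist 8.39 radial 0.55 w 20.5
clk 20.47 eef [658.  -89.9 170.9] ang -42.0 r 50.1 F [3.7 6.3 3.8] tangential resist 7.16 radial -1.47 w 20.2
clk 20.52 eef [658.  -89.9 170.9] ang -42.0 r 50.1 F [5.2 5.5 4.3] tangential resist 7.56 radial 0.15 w 20.3
clk 20.57 eef [658.  -89.9 170.8] ang -42.0 r 50.1 F [4.9 5.8 4.9] tangential resist 7.61 radial -0.26 w 20.3
```

{"fn": "send_rows", "kwargs": {
  "rows": [
    {"x": -0.12,"y": -0.12,"z": 0,"roll": 0,"claw": 0.85},
    {"x": -0.12,"y": -0.12,"z": 0,"roll": 0,"claw": 0.85},
    {"x": -0.12,"y": -0.12,"z": 0,"roll": 0,"claw": 0.85}
  ]
}}

```text
clock: 20.87
eef_pos: [657.0, -91.0, 170.9]
tool_rot: [3.139, 0.004, 2.961]
force: [4.9, 5.8, 4.2]
width: 20.3
```

```bash
for i in 1 2 3 4 5; do python3 st.py; python3 -c "from cell import ctrl;ctrl.get_image('top')"; done
```

```text
clk 20.87 eef [657.  -91.  170.9] ang -43.7 r 50.1 F [4.9 5.8 4.2] tangential resist 7.55 radial -0.49 w 20.3
clk 20.92 eef [657.  -90.9 170.9] ang -43.6 r 50.1 F [5.7 5.7 4.1] tangential resist 8.12 radial 0.2 w 20.3
clk 20.97 eef [657.  -90.9 170.9] ang -43.6 r 50.1 F [4.6 5.4 4.2] tangential resist 7.05 radial -0.41 w 20.2
clk 21.02 eef [657.  -91.  170.9] ang -43.7 r 50.1 F [5.4 6.4 4.7] tangential resist 8.36 radial -0.46 w 20.3
clk 21.07 eef [657.  -91.  170.9] ang -43.6 r 50.1 F [5.5 5.8 4.6] tangential resist 7.94 radial -0.02 w 20.2
```

{"fn": "send_rows", "kwargs": {
  "rows": [
    {"x": -0.18,"y": -0.16,"z": 0,"roll": 0,"claw": 0.85},
    {"x": -0.18,"y": -0.16,"z": 0,"roll": 0,"claw": 0.85},
    {"x": -0.18,"y": -0.16,"z": 0,"roll": 0,"claw": 0.85}
  ]
}}

```text
clock: 21.37
eef_pos: [655.4, -92.5, 170.9]
tool_rot: [3.139, 0.004, 2.961]
force: [5.7, 6.1, 2.0]
width: 20.1
```

```bash
for i in 1 2 3 4 5; do python3 st.py; python3 -c "from cell import ctrl;ctrl.get_image('top')"; done
```

```text
clk 21.37 eef [655.4 -92.5 170.9] ang -46.2 r 50.0 F [5.7 6.1 2. ] tangential resist 8.37 radial -0.45 w 20.1
clk 21.42 eef [655.4 -92.5 170.8] ang -46.2 r 50.0 F [6.6 6.  3.1] tangential resist 8.93 radial 0.2 w 20.3
clk 21.47 eef [655.4 -92.5 170.9] ang -46.2 r 50.0 F [4.3 6.  4.7] tangential resist 7.24 radial -1.37 w 20.4
clk 21.52 eef [655.4 -92.5 170.9] ang -46.2 r 50.0 F [4.8 5.8 4.2] tangential resist 7.45 radial -0.83 w 20.6
clk 21.57 eef [655.4 -92.5 170.9] ang -46.2 r 50.0 F [5.5 6.2 5.1] tangential resist 8.26 radial -0.73 w 20.4
```

{"fn": "send_rows", "kwargs": {
  "rows": [
    {"x": -0.18,"y": -0.14,"z": 0,"roll": 0,"claw": 0.85},
    {"x": -0.18,"y": -0.14,"z": 0,"roll": 0,"claw": 0.85},
    {"x": -0.18,"y": -0.14,"z": 0,"roll": 0,"claw": 0.85}
  ]
}}

```text
clock: 21.87
eef_pos: [653.9, -93.8, 170.9]
tool_rot: [3.139, 0.005, 2.961]
force: [6.2, 5.8, 3.2]
width: 20.3
```

```bash
for i in 1 2 3 4 5 6; do python3 st.py; python3 -c "from cell import ctrl;ctrl.get_image('top')"; done
```

```text
clk 21.87 eef [653.9 -93.8 170.9] ang -48.5 r 49.9 F [6.2 5.8 3.2] tangential resist 8.51 radial -0.27 w 20.3
clk 21.92 eef [653.9 -93.8 170.9] ang -48.5 r 50.0 F [6.4 7.8 3.8] tangential resist 9.9 radial -1.6 w 20.2
clk 21.97 eef [653.9 -93.8 170.9] ang -48.5 r 50.0 F [6.9 6.  4.3] tangential resist 9.14 radial 0.08 w 20.4
clk 22.02 eef [653.9 -93.8 170.9] ang -48.5 r 50.0 F [5.1 6.  3.5] tangential resist 7.8 radial -1.14 w 20.1
clk 22.07 eef [653.9 -93.8 170.9] ang -48.5 r 50.0 F [6.  6.3 3.8] tangential resist 8.71 radial -0.74 w 20.3
clk 22.12 eef [653.9 -93.9 170.9] ang -48.6 r 50.0 F [6.2 6.4 3.6] tangential resist 8.85 radial -0.72 w 20.2
```

Mean resistance is 8.8 N, which is hand-snug. Unloading the arm's spring before releasing.

{"fn": "send_rows", "kwargs": {
  "rows": [
    {"x": 0.13,"y": 0.11,"z": 0,"roll": 0,"claw": 0.85},
    {"x": 0.26,"y": 0.23,"z": 0,"roll": 0,"claw": 0.85},
    {"x": 0.26,"y": 0.23,"z": 0,"roll": 0,"claw": 0.85}
  ]
}}

```text
clock: 22.42
eef_pos: [655.2, -93.1, 170.7]
tool_rot: [3.141, 0.003, 2.961]
force: [3.0, 4.5, 4.7]
width: 19.9
```

```bash
python3 st.py
```

```text
clk 22.42 eef [655.2 -93.1 170.7] ang -46.9 r 50.3 F [3.  4.5 4.7] tangential resist 5.27 radial -1.24 w 19.9
```

{"fn": "send_rows", "kwargs": {
  "rows": [
    {"x": 0,"y": 0,"z": 0,"roll": 0,"claw": 0.6},
    {"x": 0,"y": 0,"z": 0,"roll": 0,"claw": 0.45},
    {"x": 0,"y": 0,"z": 0,"roll": 0,"claw": 0.4},
    {"x": 0,"y": 0,"z": 0.5,"roll": 0,"claw": 0.4},
    {"x": 0,"y": 0,"z": 2,"roll": 0,"claw": 0.4}
  ]
}}

```text
clock: 22.83
eef_pos: [651.2, -94.0, 188.0]
tool_rot: [-3.141, -0.006, 2.958]
force: [0.2, -0.0, -0.4]
width: 50.8
```

{"fn": "send_rows", "kwargs": {
  "rows": [
    {"x": 0,"y": 0,"z": 3,"roll": 0,"claw": 0.4},
    {"x": 0,"y": 0,"z": 5,"roll": 0,"claw": 0.4},
    {"x": 0,"y": 0,"z": 7,"roll": 0,"claw": 0.4},
    {"x": 0,"y": 0,"z": 9,"roll": 0,"claw": 0.4},
    {"x": 0,"y": 0,"z": 9,"roll": 0,"claw": 0.4}
  ]
}}

```text
clock: 23.25
eef_pos: [655.1, -95.8, 284.6]
tool_rot: [-3.14, 0.007, 2.958]
force: [0.1, -1.3, 0.5]
width: 51.2
```

Run:
```python
from h import *
np.set_printoptions(precision=1,suppress=True)
for i in range(4): ctrl.get_image("wrist")
s=ctrl.read_state();c=ctrl.get_calibration("wrist");im,d=ctrl.get_image("wrist");cv2.imwrite("pics/w8.png",im);print(s["eef_pos"],s["force"])
P,u,v=wcloud(d,c)
q=P[(np.hypot(P[:,0]-655,P[:,1]+93)<22)&(P[:,2]>215)&(P[:,2]<245)];print("grip",len(q),(q.min(0)+q.max(0))/2,q.min(0),q.max(0))
g=(q.min(0)+q.max(0))/2-np.array([620.8,-56.4,0]);print(np.degrees(np.arctan2(g[1],g[0])),np.hypot(g[0],g[1]))
o=P[:,:2]-[620.8,-57.1];a=np.radians(-10.3);X=o@[np.cos(a),np.sin(a)];Y=o@[-np.sin(a),np.cos(a)]
m=(abs(Y)<30)&(P[:,2]>44)&(P[:,2]<62)&(X<-30);print("base",X[m].min(),Y[m].min(),Y[m].max(),np.median(P[m&(X>-58),2]))
```

```text
[652.6 -93.6 278.9] [ 0.2  0.8 -0.8]
grip 1022 [655.2 -91.5 224.9] [ 644.8 -102.6  215.1] [665.6 -80.4 234.7]
-45.58443762235301 49.117176651897466
base -126.53430167339512 -21.510879070946437 23.062419675707183 50.52685068891094
```

View pics/w8.png

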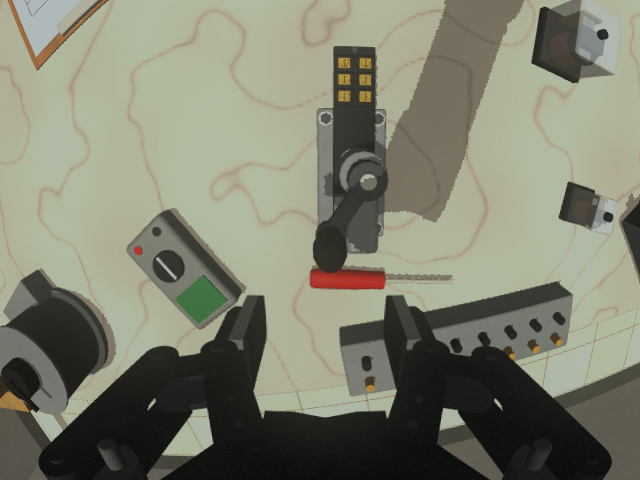

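The picture shows the jaws clear of everything. The crank stands at (330,245) and the base is seated at (355,95). Handing in.

```bash
python3 -c "
from cell import ctrl
print(ctrl.finish_job(), ctrl.read_state()['clock'])"
```

```text
the job is handed in; nothing more can be done
the job is handed in; nothing more can be done
```

The terminal base is clamped in the screw clamp, hand-snug, and I handed the job in at about 23.6 s of robot time. No verdict came back.

**What I did**
- I gripped the base on its terminal half and slid it plain end first onto the packing.
- I pushed it back until it stopped moving, with the push force rising to about 14 N, which I took as the stop.
- I released it, then gripped the crank and wound it clockwise about 1.2 turns.
- Free turning took about 4 N. I stopped at about 8.8 N, released and backed the hand off.

**First grasp missed:** the real fingertips stand about 30 mm above the reported TCP, not 11 mm below it. The jaws closed over the base without moving it. I measured the offset with the wrist camera and corrected for it.

**Last checks**
- **Base position:** the tail is at about clamp x = +33 mm and within 1 mm of the middle line, in line with the clamp. The top face is level at about 50 mm, so it lies flat on the packing.
- **Robot:** the hand is clear of everything, with about 0 N on the tool.
- **Bystanders:** none looks shifted in the last picture, but the socket was not in view and I did not measure any of them again.

**What is uncertain**
- **Crank recoil:** the depth reading put the crank at -45.6°, against -48.5° at peak torque. It may have eased back 2–3°, to where I had read about 8 N. That is the bottom of hand-snug, but should still be within the 40–160 N limits.
- **Pad force:** I never measured it directly. I inferred it from the crank resistance, whose single readings scattered by about 1 N.

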